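Hang the hand scanner on the spring balancer

ROBOT

A 6-joint arm with a two-finger parallel gripper is mounted at the origin on the work surface. World frame = base frame: x ahead of the robot, y to its left, z up, the work surface at z = 0. Lengths are in m, angles in rad, forces in N, time in s.
With the tool pointing down it reaches from about 0.375 to 0.9 m from the base axis. Payload 3.1 kg.
Tool frame: the origin (TCP) lies at the centre of the arm's flange, where the gripper is bolted on; the fingertips stand 182 mm ahead of it and the grasp point (between the pads) lies 164 mm ahead of it; z points along the fingers, x is the direction in which the jaws open and shut, and the axes are right-handed (so a half turn about z gives the same grasp; the last joint's range is limited). The gripper opens to 87 mm and grips with 3 to 60 N. Pads are 19 mm wide; open, the fingers measure 117 mm over their backs; the gripper's body (75 mm by 190 mm) begins 51 mm behind the grasp point.
Start: joints at [1.012, 0.527, 1.433, -0, 1.181, -0.178], TCP at [0.232, 0.58, 0.405] pointing down, gripper open.
Joint ranges: [-3.08, 3.08], [-0.75, 2.2], [0.22, 2.44], [-1.43, 4.57], [0, 2.65], [-2.85, 2.85]. Speed limits (rad/s): [2.79, 2.79, 3.14, 3.14, 3.14, 3.14].

INTERFACE

Orientations are given as a unit quaternion [x, y, z, w].
In Python, from rig import status, eyes, robot gives the robot as it stands. The module is installed in compiled form; this text tells all that it offers.
- The arm moves only by the tool step_arm, never from a script. Its argument "steps" is a list of rows, each a list of 7 numbers: the closure, from -1 (fully open) to 1 (shut), so that 0 is half open, then the shift along the tool's x, y, z each as a share of 0.025 m, from -1 to 1, then the turn, a rotation vector about the tool's x, y, z each as a share of 8 degrees, from -1 to 1. In form: [[jaw, dx, dy, dz, rx, ry, rz], ...]. A call has exactly 10 rows; each row shifts and turns the commanded pose from where the row before left it, along the tool's axes as they then stand; what a row does not reach is not made up. A row lasts 1/10 s, in which the tool goes at most 50 mm and 8.59 degrees, less where a joint would pass 70% of its speed; a pose out of reach is approached as far as the arm can. A call with a number of a shift or a turn outside -1 to 1 is refused whole. A call with a gripper value outside its range is refused whole. The fingers move at their own pace and stop on an object; "squeeze" is the grip in N (left out, the last holds). Time passes only in rows, so rows that do not move let the fingers close, or fill a call up. It gives the time, the measured TCP pose, the force and the opening at its end, in the units of the state.
- status.get_obs(): the state, without advancing time (a new reading comes with each control period).
- eyes.camera(name): name is "scene" or "top"; returns (picture, depth): 420x560x3 uint8, red, green, blue; 420x560 float32, m along the optical axis (not along the pixel's ray), 0 where there is no reading.
- eyes.camera_info(name): a dict with "K" (3x3 intrinsics, pixels), "R" (3x3) and "t" (3): a world point X has camera coordinates R X + t. Camera axes: x right, y down, z forward; pixel columns grow to the right and rows downward; lengths in m; the calibration is good to about 2 mm. A picture is of the moment at which its call begins. camera_info takes no time and is no camera call.
- robot.hand_in(): hands the job in, once; it reports no verdict.
The state is a dict: "time": time; "q": joint angles; "joint_velocities": joint speeds; "joint_torque": joint torques, N m; "position": TCP position; "tool_rot": TCP orientation; "ft_force": force on the tool from outside, world axes, zero at the start; "moment": the same for the moment, N m; "grip_width": finger opening in m.
Only numpy, scipy, OpenCV 4.12 (cv2) and the standard library are available. Lean on these libraries where they do the work, as an engineer would, in place of code of your own. Each camera call takes 0.05 s, during which the arm holds its last target.

TASK

Hang the hand scanner on the bench balancer: with it still standing in its charging stand, pull the sprung hook down beside it, push the hook gently in under the scanner's bail until the snap gate shuts behind it, and ease it up until the scanner hangs clear above the stand. Let go only where the spring just floats its weight, so that it hardly stirs and does not run up or drop, leave it hanging still, and leave the other things where they are.

Things in the scene. Friction and masses are not known exactly. Their poses are not given: they have to be found in the camera images.
- mast: Bench balancer, fixed: upright 40 mm square aluminium profile, 430 mm high, on a 150 x 130 mm foot, grey spring drum on its head. A sprung carriage on it carries a level arm (22 mm wide, 18 high) on an upright pin 50 mm from the mast axis; at the arm's end a snap hook below and a rubber grip above. Origin: centre of the foot's underside, z up, x toward the hook's side.
- lift (a joint): Carriage, m: 0 at the top stop, grows as the hook is pulled down, to 0.14. The hand that pulls the empty hook down feels a net upward pull of 0.4 to 2.2 N at the top (each balancer is set differently), growing 1.05 N per cm; rubbing 0.1 N. The grip's centre is 344 mm above the bench at 0. With the scanner on, it floats somewhere between 0 and 0.058.
- swing (a joint): Swing of the arm about the upright pin, rad, counter-clockwise from above, 0 when the arm points along the mast's x; -1 to 1. Turns easily, stays where left.
- pin (a point): Pivot axis of the arm, at the height of the arm's centre line. The hook and grip are 220 mm from it.
- grip (a point): Centre of the upright round rubber hand grip above the hook: 26 to 29 mm diameter, 51 mm tall, with a 34 mm flange at its very top; nothing above it. This point is 24 mm below its top, 27 mm above the arm's top collar and 71 mm straight above point bowl. x runs outward along the arm, y in the direction of growing swing.
- bowl (a point): Centre of the hook's bowl. 6 mm rod bent in the upright plane square to the arm; inner radius 7 mm, underside 13 mm below this point, closed back at -y, mouth at +y (the direction of growing swing). The tip's top is 6.4 mm higher than this point and 9 mm to +y; the gate spans from the tip to its pivot 20 mm above this point; arm underside 24 mm above. A hooked bail bar rests 4.5 mm below this point.
- gate (a joint): Snap gate of the hook, rad: 0 shut on the tip, 0.66 fully in. The bail bar, 9 to 16 mm above point bowl, pushes it in with 1 to 3 N; 1 to 4 mm to +y of point bowl the gate is at its stop and the push turns hard: there the bar has passed the tip and drops into the bowl as the hook rises, and the gate shuts over it.
- stand: Black charging stand, fixed: 130 x 100 mm plate with an upright cup (walls 6 mm), floor 8 mm and rim 40 mm above the bench; 1 mm clearance all round the scanner's handle, so that a light side push leans the scanner by up to about 12 mm at the bail. Origin: centre of the cup, on the underside; z up, x away from the mast.
- scanner: Grey pistol-shaped cordless scanner, loose, 0.22 to 0.64 kg (differs from one to the next): handle 36 x 30 mm, head 104 x 60 x 40 mm, its flat top 132 mm above the handle's foot. Stands upright by its handle in the stand's cup. Origin: centre of the handle's foot; z up the handle, x toward the nose, away from the mast.
- bail (a point): Top of the steel bail on the scanner's head: a rigid loop of 5 mm wire in the scanner's x-z plane, 62 mm long, top bar level for 10 mm, then sloping down at 33 degrees both ways. This point: on the bar's centre line, mid-way along, 32 mm above the head's top, above the centre of mass, 172 mm above the bench while the scanner stands in its stand.
- bottle: Bystander: small white bottle, 48 mm diameter, 105 mm high. Origin: centre of its underside.
- tape: Bystander: roll of clear packing tape lying flat, 90 mm diameter, 48 mm high. Origin: centre of its underside.
- carton: Bystander: flat white sample carton, 130 x 90 x 38 mm. Origin: centre of its underside.
There are look-alikes about, which are no part of the job. There is more than one size of the stand; the job needs the smallest.

How it is judged:
By the outcome, as a careful person would: the job done as asked, in the order asked, and still so for the second after the job is handed in, with the robot touching nothing.
It also fails if it takes over 61 s, if anything falls off the work surface, if the arm or the gripper's body presses on something with over 40 N, if the wrist force passes 120 N, or if a joint passes its speed limit or range.

## Working session

There is one attempt and no reset: what is moved stays moved. The work goes in short steps, Python scripts to look and compute and a tool call to move; the robot and the scene stay as the last step left them, time stands still between calls to the robot, and variables do not carry over. Pictures are saved under pics/ and viewed, and the job is handed in when it is done.

Besides the shell and the picture viewer there is one more tool, called after ">>>" as name(argument=value, ...), one argument or row to a line, values as JSON. step_arm: Moves the arm, as the interface text tells. Its arguments: {"type":"object","properties":{"steps":{"type":"array"},"squeeze":{"type":"number"}},"required":["steps"]}

```bash
mkdir -p pics; cat > h.py <<'E'
import numpy as np, cv2
from rig import status, eyes, robot
def snap(n,f):
    im,d=eyes.camera(n); cv2.imwrite(f'pics/{f}.png',im[:,:,::-1]); np.save(f'pics/{f}.npy',d); return im,d
def pt(n,d,u,v):
    c=eyes.camera_info(n);K,R,t=map(np.array,(c['K'],c['R'],c['t']))
    z=d[int(v),int(u)]; return R.T@(np.linalg.inv(K)@np.array([u,v,1.])*z-t)
def cloud(n,d):
    c=eyes.camera_info(n);K,R,t=map(np.array,(c['K'],c['R'],c['t']))
    v,u=np.mgrid[:d.shape[0],:d.shape[1]]
    p=np.stack([u,v,np.ones_like(u)],-1)@np.linalg.inv(K).T*d[...,None]
    return (p-t)@R
E
python3 - <<'E'
from h import *
for n in('scene','top'):
    snap(n,n+'0'); c=eyes.camera_info(n); print(n,np.array(c['K']).round(1).tolist(),(-np.array(c['R']).T@c['t']).round(3))
print(status.get_obs())
E
```

```text
scene [[436.4, 0.0, 275.0], [0.0, 436.4, 206.5], [0.0, 0.0, 1.0]] [1.582 0.183 0.85 ]
top [[472.5, 0.0, 279.3], [0.0, 472.5, 205.8], [0.0, 0.0, 1.0]] [0.442 0.084 1.437]
{'time': 0.1, 'q': array([ 1.01151334e+00,  5.28381095e-01,  1.43380503e+00, -2.47915342e-05,
        1.18142160e+00, -1.78522493e-01]), 'joint_velocities': array([ 2.96729281e-05, -7.76057692e-04, -1.82987996e-03,  2.52953006e-03,
        1.35258262e-04, -7.53295938e-05]), 'joint_torque': array([ 3.01586169e-04, -4.40986347e+01, -1.77150518e+01,  6.34845207e-02,
        5.33581933e-02, -2.93758865e-05]), 'position': array([0.23208108, 0.57996574, 0.40385447]), 'tool_rot': array([ 8.28135391e-01,  5.60527215e-01, -9.16768246e-04,  4.18090635e-04]), 'ft_force': array([ 0.31187916, -0.52423047,  0.09291855]), 'moment': array([ 0.01586228,  0.03780873, -0.00273801]), 'grip_width': 0.08653139702536464}
```

View pics/scene0.png

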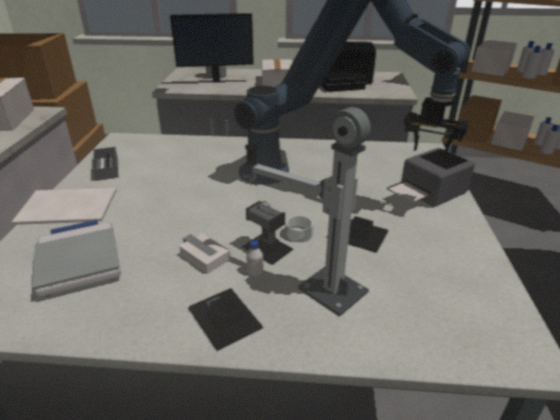

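View pics/top0.png

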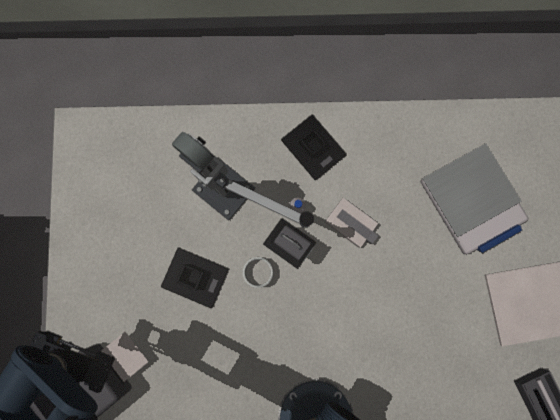

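The top view shows the mast foot at about (220,195), the grip at (306,219), the scanner in its stand at (290,242), the tape at (260,271), the bottle cap at (298,204) and the carton at (352,222). The two empty stands are at (314,146) and (195,277). Next I'll measure.

```bash
python3 - <<'E'
from h import *
a=cv2.imread('pics/top0.png');s=cv2.imread('pics/scene0.png')
A=cv2.resize(a[120:300,160:400],(800,600),interpolation=cv2.INTER_CUBIC);cv2.imwrite('pics/tz.png',cv2.convertScaleAbs(A,alpha=1.6))
B=cv2.resize(s[90:315,170:400],(800,600*1),interpolation=cv2.INTER_CUBIC);cv2.imwrite('pics/sz.png',cv2.convertScaleAbs(B,alpha=1.6))
d=np.load('pics/top0.npy');C=cloud('top',d)
def rep(n,m):
    p=C[m]; print(n,m.sum(),p.mean(0).round(4),p.min(0).round(3),p.max(0).round(3))
v,u=np.mgrid[:420,:560]
box=lambda u0,u1,v0,v1:(u>=u0)&(u<=u1)&(v>=v0)&(v<=v1)
z=C[...,2]
rep('grip top',box(296,318,208,230)&(z>.355))
rep('arm',box(225,300,175,225)&(z>.27)&(z<.33))
rep('head',box(262,320,215,270)&(z>.125)&(z<.15))
rep('bail',box(262,320,215,270)&(z>.15)&(z<.2))
rep('tape',box(240,282,250,290)&(z>.035)&(z<.06))
rep('bottle',box(285,312,190,215)&(z>.08)&(z<.13))
rep('carton',box(325,385,195,250)&(z>.03)&(z<.06))
rep('stand',box(255,325,215,275)&(z>.003)&(z<.02))
rep('s2',box(275,350,110,185)&(z>.03)&(z<.05))
rep('s3',box(155,235,240,315)&(z>.03)&(z<.05))
rep('drum',box(165,240,125,190)&(z>.38))
E
```

```text
grip top 173 [0.5451 0.0297 0.3732] [0.442 0.014 0.361] [0.562 0.084 1.437]
arm 803 [0.5965 0.1315 0.314 ] [0.538 0.042 0.287] [0.654 0.224 0.33 ]
head 829 [0.5032 0.0588 0.1392] [ 0.448 -0.001  0.127] [0.558 0.12  0.15 ]
bail 42 [0.5051 0.061  0.1663] [0.486 0.038 0.153] [0.524 0.083 0.176]
tape 223 [0.4227 0.1611 0.0467] [0.379 0.117 0.036] [0.466 0.202 0.054]
bottle 69 [0.613  0.0392 0.0977] [0.6   0.026 0.08 ] [0.63  0.053 0.112]
carton 1400 [ 0.5619 -0.1239  0.0375] [ 0.492 -0.198  0.03 ] [ 0.639 -0.045  0.047]
stand 792 [0.4999 0.0752 0.0064] [ 0.41  -0.045  0.003] [0.593 0.169 0.019]
s2 131 [ 0.8072 -0.011   0.043 ] [ 0.767 -0.052  0.03 ] [0.848 0.029 0.05 ]
s3 126 [0.4129 0.3564 0.0447] [0.376 0.318 0.032] [0.45  0.395 0.05 ]
drum 1066 [0.6687 0.2576 0.5166] [0.442 0.084 0.38 ] [0.715 0.308 1.437]
```

View pics/tz.png

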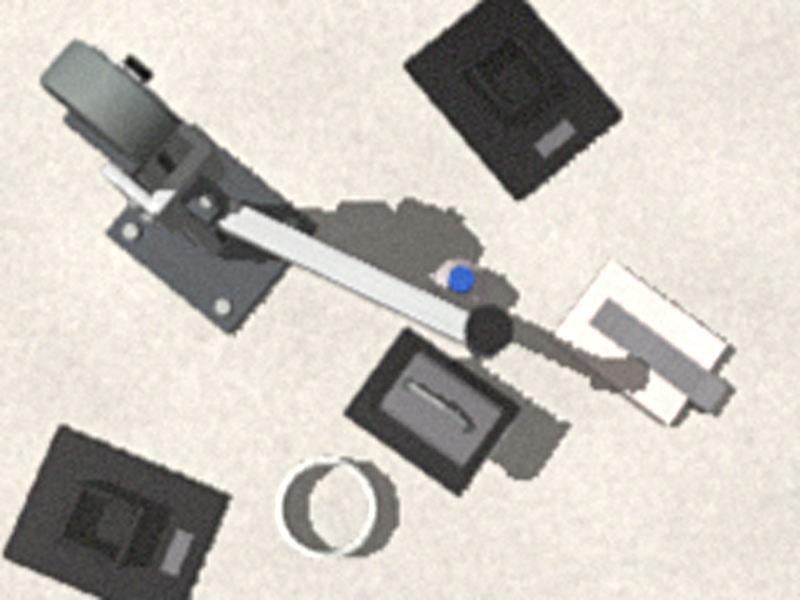

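View pics/sz.png

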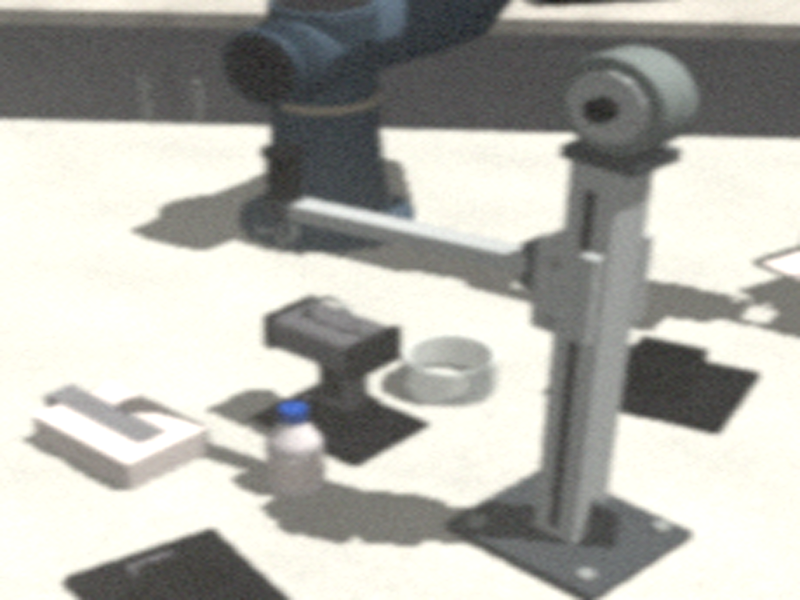

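```bash
python3 - <<'E'
from h import *
d=np.load('pics/top0.npy');C=cloud('top',d);z=C[...,2]
v,u=np.mgrid[:420,:560]
box=lambda u0,u1,v0,v1:(u>=u0)&(u<=u1)&(v>=v0)&(v<=v1)
def rect(n,m):
    k,l=cv2.connectedComponents(m.astype(np.uint8)); 
    b=np.argmax(np.bincount(l[m])); m=l==b
    p=C[m][:,:2]; r=cv2.minAreaRect((p*1000).astype(np.float32)); print(n,m.sum(),'z',np.median(C[m][:,2]).round(4),'c',np.round(r[0],1),'s',np.round(r[1],1),'ang',round(r[2],1)); return m
m=rect('grip',box(296,318,208,230)&(z>.355)&(z<.39)); print(np.median(C[m],0))
(cx,cy),rr=cv2.minEnclosingCircle((C[m][:,:2]*1000).astype(np.float32));print(cx,cy,rr)
ma=rect('arm',box(225,305,175,228)&(z>.295)&(z<.33))
l=cv2.fitLine((C[ma][:,:2]).astype(np.float32),cv2.DIST_HUBER,0,.01,.01).ravel();print('armline',l)
g=np.array([cx,cy])/1000; s=-np.sign(l[1]); dr=l[:2]*s; off=(g-l[2:])@np.array([-dr[1],dr[0]]); print('dir',dr,'ang',np.degrees(np.arctan2(dr[1],dr[0])),'grip off line',off,'pin',g-.22*dr)
mh=rect('head',box(262,320,215,270)&(z>.13)&(z<.148))
mb=rect('bail',box(262,320,215,270)&(z>.158)&(z<.185))
l=cv2.fitLine((C[mb][:,:2]).astype(np.float32),cv2.DIST_HUBER,0,.01,.01).ravel();print('bailline',l,C[mb].round(3).tolist())
rect('stand',box(255,325,215,275)&(z>.002)&(z<.012))
rect('foot',box(185,260,165,225)&(z>.004)&(z<.03))
E
```

```text
grip 172 z 0.3671 c [546.3  30.3] s [32.1 32.4] ang 87.2
[0.5460783  0.02990165 0.36711537]
545.7632446289062 29.245458602905273 17.110639572143555
arm 810 z 0.3142 c [593.5 124.5] s [223.3  24.9] ang 62.2
armline [0.46040908 0.8877069  0.59588516 0.13040964]
dir [-0.46040908 -0.8877069 ] ang -117.41351 grip off line 0.002083341828905651 pin [0.64705324 0.22454097]
head 822 z 0.1392 c [503.2  58.5] s [109.2  63. ] ang 53.4
bail 36 z 0.1683 c [504.9  60.6] s [55.9  4.8] ang 54.0
bailline [0.59099907 0.8066723  0.5059887  0.06209551] [[0.521, 0.083, 0.166], [0.521, 0.081, 0.162], [0.519, 0.081, 0.164], [0.518, 0.078, 0.164], [0.519, 0.075, 0.162], [0.515, 0.078, 0.169], [0.516, 0.075, 0.163], [0.516, 0.073, 0.164], [0.513, 0.075, 0.17], [0.513, 0.073, 0.168], [0.513, 0.07, 0.168], [0.513, 0.067, 0.17], [0.51, 0.07, 0.167], [0.51, 0.067, 0.172], [0.51, 0.065, 0.17], [0.507, 0.068, 0.173], [0.507, 0.065, 0.176], [0.507, 0.062, 0.175], [0.507, 0.059, 0.17], [0.504, 0.062, 0.172], [0.504, 0.06, 0.171], [0.504, 0.057, 0.174], [0.502, 0.06, 0.168], [0.502, 0.057, 0.172], [0.501, 0.054, 0.172], [0.499, 0.054, 0.173], [0.499, 0.052, 0.168], [0.499, 0.049, 0.168], [0.496, 0.052, 0.169], [0.496, 0.049, 0.167], [0.496, 0.046, 0.167], [0.494, 0.049, 0.167], [0.493, 0.046, 0.168], [0.494, 0.043, 0.162], [0.491, 0.041, 0.158], [0.488, 0.038, 0.158]]
stand 537 z 0.0067 c [505.9  68. ] s [144.5 119.2] ang 53.4
foot 893 z 0.0115 c [647.2 284.5] s [163.6  83.6] ang 62.2
```

The geometry agrees with the text:
- **Grip:** (0.546, 0.030), top at z 0.367.
- **Pin:** about (0.647, 0.225).
- **Bail:** about (0.5045, 0.060, 0.172), 218 mm from the pin.

The mouth faces growing swing (world +x, -y). So the hook has to cross over the bail to the near side, go down there, then push back. First I raise the tool and turn it.

>>> step_arm(
  steps=[
    [-1,0,0,-1,0,0,1],
    [-1,0,0,-1,0,0,1],
    [-1,0,0,-1,0,0,1],
    [-1,0,0,-1,0,0,1],
    [-1,0,0,-1,0,0,1],
    [-1,0,0,-1,0,0,1],
    [-1,0,0,-1,0,0,1],
    [-1,0,0,-1,0,0,1],
    [-1,0,0,0,0,0,1],
    [-1,0,0,0,0,0,1],
  ],
  squeeze=20,
)

```text
time: 1.1
position: [0.2322, 0.5801, 0.6055]
tool_rot: [0.994, -0.106, 0.0, -0.001]
ft_force: [-0.6, -0.0, -0.8]
grip_width: 0.0873
```

>>> step_arm(
  steps=[
    [-1,0,0,0,0,0,0.95],
    [-1,0,0,0,0,0,0.95],
    [-1,0.967,0.625,0,0,0,0],
    [-1,0.967,0.625,0,0,0,0],
    [-1,0.967,0.625,0,0,0,0],
    [-1,0.967,0.625,0,0,0,0],
    [-1,0.967,0.625,0,0,0,0],
    [-1,0.967,0.625,0,0,0,0],
    [-1,0.967,0.625,0,0,0,0],
    [-1,0.967,0.625,0,0,0,0],
  ],
)

```text
time: 2.1
position: [0.3481, 0.3799, 0.6043]
tool_rot: [0.972, -0.234, -0.0, 0.0]
ft_force: [-0.1, -0.2, 0.7]
grip_width: 0.0869
```

>>> step_arm(
  steps=[
    [-1,0.967,0.625,0,0,0,0],
    [-1,0.967,0.625,0,0,0,0],
    [-1,0.967,0.625,0,0,0,0],
    [-1,0.967,0.625,0,0,0,0],
    [-1,0.967,0.625,0,0,0,0],
    [-1,0.967,0.625,0,0,0,0],
    [-1,0.967,0.625,0,0,0,0],
    [-1,0.967,0.625,0,0,0,0],
    [-1,0.967,0.625,0,0,0,0],
    [-1,0.967,0.625,0,0,0,0],
  ],
)

```text
time: 3.1
position: [0.4925, 0.1309, 0.6043]
tool_rot: [0.972, -0.234, -0.001, 0.0]
ft_force: [0.8, 1.0, -0.4]
grip_width: 0.087
```

>>> step_arm(
  steps=[
    [-1,0.967,0.625,0,0,0,0],
    [-1,0.967,0.625,0,0,0,0],
    [-1,0.967,0.625,0,0,0,0],
    [-1,0.5,0.32,0,0,0,0],
    [-1,0.46,0.3,0,0,0,0],
    [-1,0,0,0,0,0,0],
    [-1,0,0,0,0,0,0],
    [-1,0,0,0,0,0,0],
    [-1,0,0,0,0,0,0],
    [-1,0,0,0,0,0,0],
  ],
)

```text
time: 4.1
position: [0.5494, 0.0333, 0.605]
tool_rot: [0.972, -0.233, 0.0, -0.0]
ft_force: [-0.3, -0.1, 0.4]
grip_width: 0.0873
```

```bash
python3 - <<'E'
from h import *
o=status.get_obs();print(o['time'],o['position'],o['tool_rot'],o['ft_force'],o['q'])
im,d=snap('scene','s1');cv2.imwrite('pics/s1z.png',cv2.convertScaleAbs(cv2.resize(im[60:285,170:400,::-1],(800,600)),alpha=1.5))
im,d=snap('top','t1');cv2.imwrite('pics/t1z.png',cv2.convertScaleAbs(cv2.resize(im[120:300,160:400,::-1],(800,600)),alpha=1.5))
E
```

```text
4.1 [0.54943714 0.03328682 0.60499921] [ 9.72459007e-01 -2.33073929e-01  1.34889518e-04 -6.66876313e-05] [-0.33256996 -0.08386905  0.38590878] [-1.42562668e-01  2.53889973e-01  1.31943245e+00  1.07837393e-04
  1.56798927e+00  3.27912005e-01]
```

View pics/s1z.png

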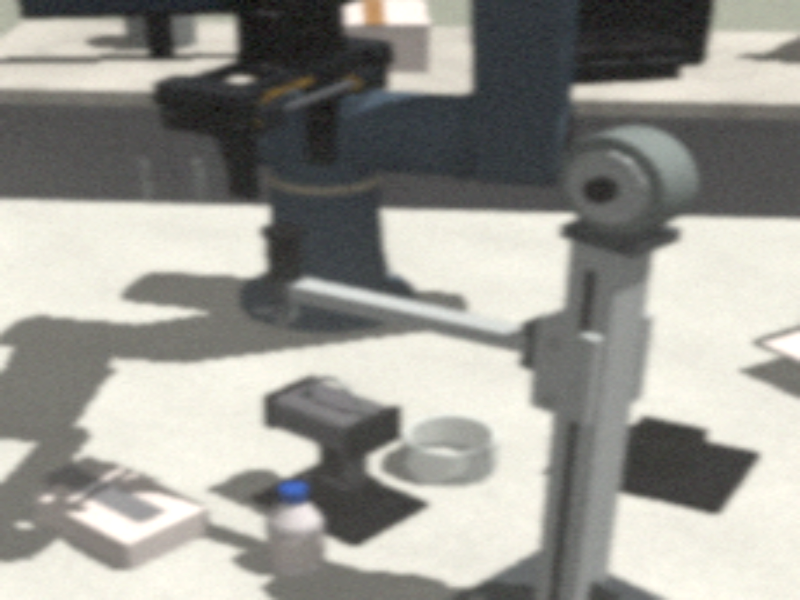

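View pics/t1z.png

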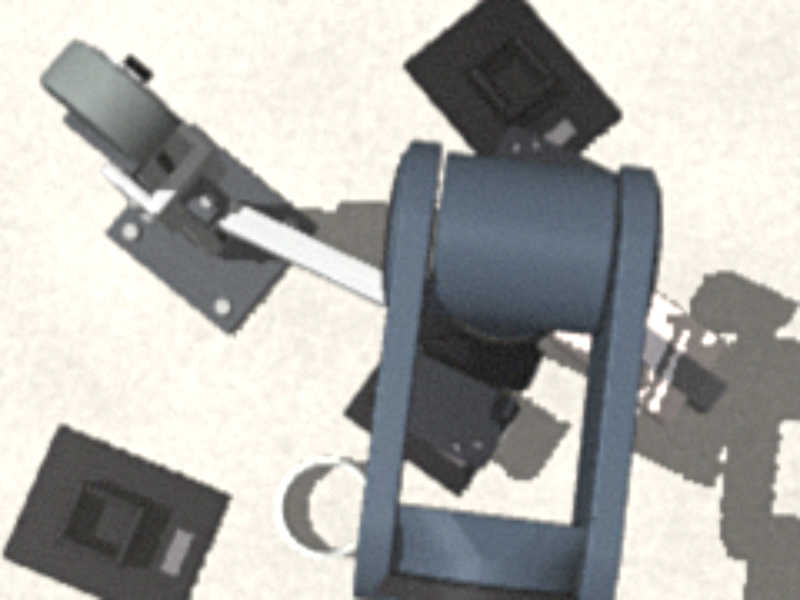

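>>> step_arm(
  steps=[
    [-1,-0.06,0.18,0,0,0,0],
    [-1,0,0,0.8,0,0,0],
    [-1,0,0,0.8,0,0,0],
    [-1,0,0,0.8,0,0,0],
    [-1,0,0,0.8,0,0,0],
    [-1,0,0,0.68,0,0,0],
    [-1,0,0,0,0,0,0],
    [-1,0,0,0,0,0,0],
    [-1,0,0,0,0,0,0],
    [-1,0,0,0,0,0,0],
  ],
)

```text
time: 5.2
position: [0.5466, 0.0292, 0.509]
tool_rot: [0.972, -0.234, 0.001, -0.0]
ft_force: [-0.1, -0.2, -1.2]
grip_width: 0.0873
```

```bash
python3 - <<'E'
from h import *
o=status.get_obs();print(o['time'],o['position'],o['tool_rot'],o['ft_force'],o['q'])
im,d=snap('scene','s2');cv2.imwrite('pics/s2z.png',cv2.convertScaleAbs(cv2.resize(im[110:220,200:340,::-1],(800,600),interpolation=cv2.INTER_CUBIC),alpha=1.8))
E
```

```text
5.2 [0.54662785 0.02917196 0.5089845 ] [ 9.72328828e-01 -2.33613197e-01  1.23198854e-03 -8.61979700e-05] [-0.145452   -0.18791122 -1.17519488] [-1.50865496e-01  3.12795270e-01  1.49089700e+00 -3.82870610e-05
  1.33543066e+00  3.20727861e-01]
```

View pics/s2z.png

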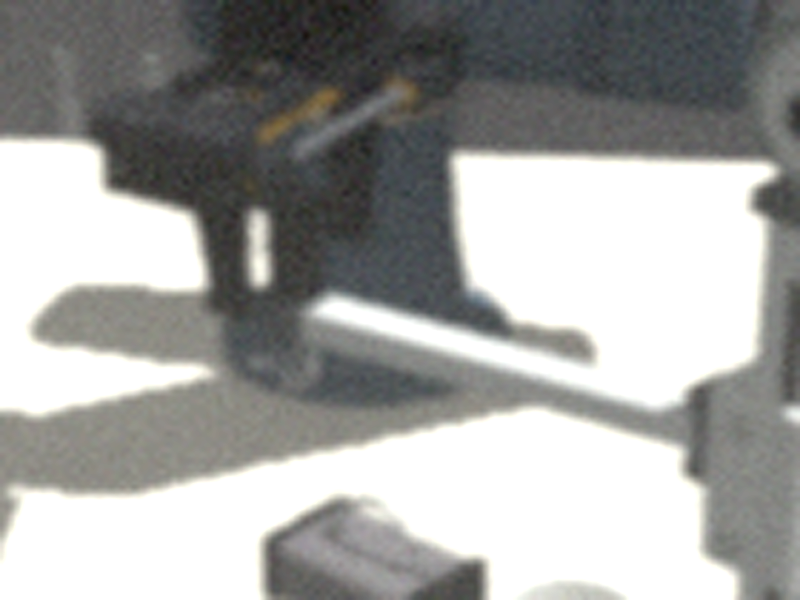

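The fingers stand either side of the grip, at about x 225 and x 290 in the crop. I'll close them now.

>>> step_arm(
  steps=[
    [0,0,0,0,0,0,0],
    [0.2,0,0,0,0,0,0],
    [1,0,0,0,0,0,0],
    [1,0,0,0,0,0,0],
    [1,0,0,0,0,0,0],
    [1,0,0,0,0,0,0],
    [1,0,0,0,0,0,0],
    [1,0,0,0,0,0,0],
    [1,0,0,0,0,0,0],
    [1,0,0,0,0,0,0],
  ],
  squeeze=20,
)

```text
time: 6.25
position: [0.5464, 0.0293, 0.5077]
tool_rot: [0.972, -0.234, -0.0, 0.0]
ft_force: [0.5, -0.7, -1.4]
grip_width: 0.0321
```

>>> step_arm(
  steps=[
    [1,0,0,0,0,0,0],
    [1,0,0,0,0,0,0],
    [1,0,0,0,0,0,0],
    [1,0,0,0,0,0,0],
    [1,0,0,0,0,0,0],
    [1,0,0,0,0,0,0],
    [1,0,0,0,0,0,0],
    [1,0,0,0,0,0,0],
    [1,0,0,0,0,0,0],
    [1,0,0,0,0,0,0],
  ],
)

```text
time: 7.25
position: [0.5464, 0.0293, 0.5077]
tool_rot: [0.972, -0.234, -0.0, 0.0]
ft_force: [0.6, 0.6, -0.1]
grip_width: 0.0326
```

```bash
python3 - <<'E'
from h import *
o=status.get_obs();print(o['time'],o['position'],o['tool_rot'],o['ft_force'],o['moment'],o['grip_width'])
im,d=snap('scene','s3');cv2.imwrite('pics/s3z.png',cv2.convertScaleAbs(cv2.resize(im[140:195,220:290,::-1],(800,600),interpolation=cv2.INTER_CUBIC),alpha=3))
E
```

```text
7.25 [0.54640737 0.02925703 0.50773103] [ 9.72336215e-01 -2.33585707e-01 -5.12939361e-05  6.75047391e-06] [ 0.64142467  0.55137254 -0.08769832] [-0.1169626   0.13416499 -0.05625047] 0.03264434527127646
```

View pics/s3z.png

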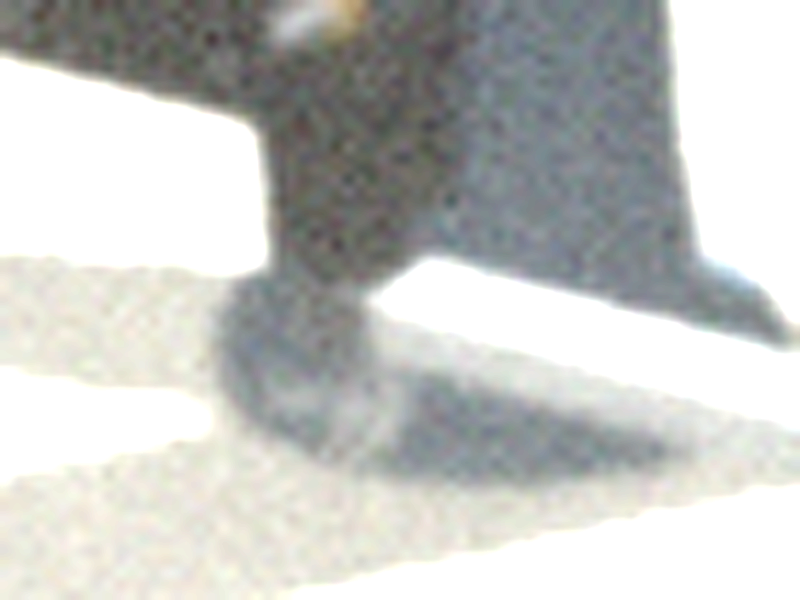

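>>> step_arm(
  steps=[
    [0,0,0,0,0,0,0],
    [0,0,0,0,0,0,0],
    [0,0,0,0.1,0,0,0],
    [0,0,0,0.1,0,0,0],
    [1,0,0,0,0,0,0],
    [1,0,0,0,0,0,0],
    [1,0,0,0,0,0,0],
    [1,0,0,0,0,0,0],
    [1,0,0,0,0,0,0],
    [1,0,0,0,0,0,0],
  ],
  squeeze=25,
)

```text
time: 8.3
position: [0.5464, 0.0293, 0.5027]
tool_rot: [0.972, -0.234, -0.0, -0.0]
ft_force: [-0.8, 0.1, -1.1]
grip_width: 0.032
```

>>> step_arm(
  steps=[
    [1,-0.17,-0.003,0,0,0,0.14],
    [1,-0.34,-0.0066,0,0,0,0.277],
    [1,-0.34,-0.0066,0,0,0,0.277],
    [1,-0.34,-0.0066,0,0,0,0.277],
    [1,-0.34,-0.0066,0,0,0,0.277],
    [1,-0.34,-0.0066,0,0,0,0.277],
    [1,-0.34,-0.0066,0,0,0,0.277],
    [1,-0.34,-0.0066,0,0,0,0.277],
    [1,-0.34,-0.0066,0,0,0,0.277],
    [1,-0.34,-0.0066,0,0,0,0.277],
  ],
)

```text
time: 9.3
position: [0.4819, 0.0783, 0.5027]
tool_rot: [0.913, -0.409, -0.0, 0.001]
ft_force: [-0.6, -0.9, -1.1]
grip_width: 0.0318
```

```bash
python3 - <<'E'
from h import *
o=status.get_obs();print(o['time'],o['position'],o['tool_rot'],o['ft_force'],o['moment'],o['grip_width'],o['joint_torque'])
im,d=snap('scene','s4');cv2.imwrite('pics/s4z.png',cv2.convertScaleAbs(cv2.resize(im[110:260,180:380,::-1],(800,600),interpolation=cv2.INTER_CUBIC),alpha=2))
im,d=snap('top','t4');cv2.imwrite('pics/t4z.png',cv2.convertScaleAbs(cv2.resize(im[120:300,160:400,::-1],(800,600)),alpha=1.5))
C=cloud('top',d);z=C[...,2]; m=np.zeros_like(z,bool);m[165:260,215:310]=1;m&=(z>.295)&(z<.33)
k,l=cv2.connectedComponents(m.astype(np.uint8));m=l==np.argmax(np.bincount(l[m]));p=C[m][:,:2].astype(np.float32);print(m.sum(),cv2.fitLine(p,cv2.DIST_HUBER,0,.01,.01).ravel(), np.median(C[m][:,2]))
E
```

```text
9.3 [0.48188894 0.0782901  0.50269608] [ 9.12755172e-01 -4.08506115e-01 -4.14203114e-04  7.60381807e-04] [-0.56659967 -0.92246656 -1.11429745] [-0.25563812  0.19981987  0.0037717 ] 0.031847520537180075 [ 2.89293495e-02 -3.07944882e+01 -1.98481178e+01  3.93090332e-01
 -2.27088849e-01 -3.46219903e-01]
517 [0.7630223  0.64637214 0.6082226  0.19165356] 0.31472014039100116
```

View pics/s4z.png

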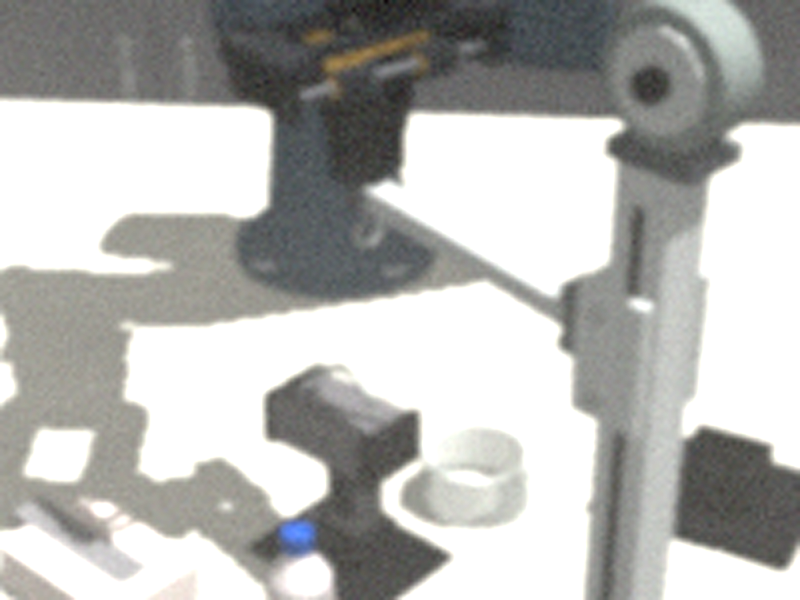

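View pics/t4z.png

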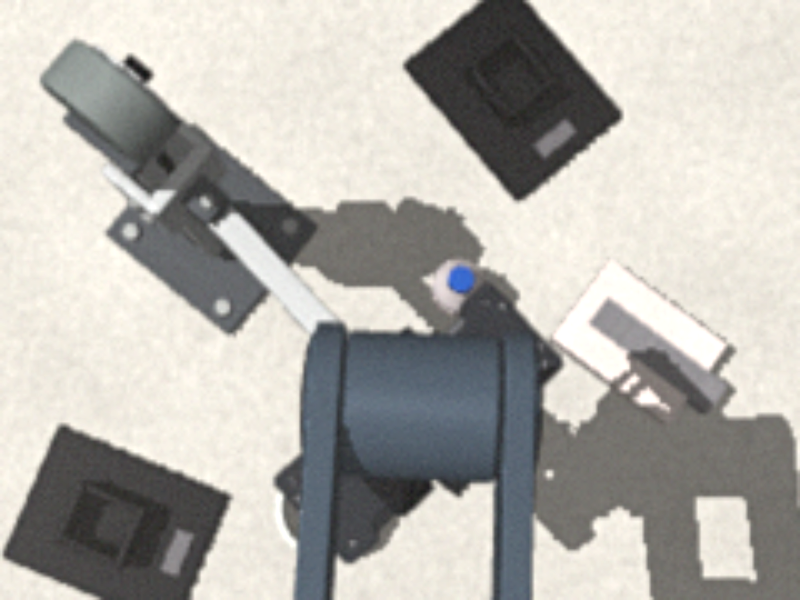

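>>> step_arm(
  steps=[
    [1,0,0,0,0,0,0],
    [1,0,0,0.5,0,0,0],
    [1,0,0,0.6,0,0,0],
    [1,0,0,0.6,0,0,0],
    [1,0,0,0.6,0,0,0],
    [1,0,0,0.6,0,0,0],
    [1,0,0,0.6,0,0,0],
    [1,0,0,0.4,0,0,0],
    [1,0,0,0,0,0,0],
    [1,0,0,0,0,0,0],
  ],
  squeeze=45,
)

```text
time: 10.4
position: [0.4827, 0.0773, 0.4062]
tool_rot: [0.913, -0.407, -0.0, 0.001]
ft_force: [-5.9, -4.8, 10.0]
grip_width: 0.0316
```

```bash
cat > look.py <<'E'
from h import *
import sys
t=sys.argv[1]
o=status.get_obs();print(o['time'],o['position'],o['tool_rot'],o['ft_force'],o['moment'],o['grip_width'])
im,d=snap('scene','s'+t);cv2.imwrite(f'pics/s{t}z.png',cv2.convertScaleAbs(cv2.resize(im[140:260,200:360,::-1],(800,600),interpolation=cv2.INTER_CUBIC),alpha=2))
im,d=snap('top','t'+t)
C=cloud('top',d);z=C[...,2]; m=np.zeros_like(z,bool);m[165:280,215:310]=1;m&=(z>.18)&(z<.33)
k,l=cv2.connectedComponents(m.astype(np.uint8));m=l==np.argmax(np.bincount(l[m]));q=C[m];p=q[:,:2].astype(np.float32);print(m.sum(),cv2.fitLine(p,cv2.DIST_HUBER,0,.01,.01).ravel(), 'armtop',np.percentile(q[:,2],[5,25,50,75,95]).round(4))
E
python3 look.py 5
```

```text
10.4 [0.482733   0.07727106 0.4062425 ] [ 9.13498042e-01 -4.06840463e-01 -1.12334587e-04  1.46707382e-03] [-5.93263552 -4.75652413  9.95479967] [-0.68160529  0.89220958  0.07709926] 0.03160628731500657
777 [0.76575464 0.64313287 0.62988144 0.20954044] armtop [0.2077 0.219  0.2224 0.2483 0.2752]
```

View pics/s5z.png

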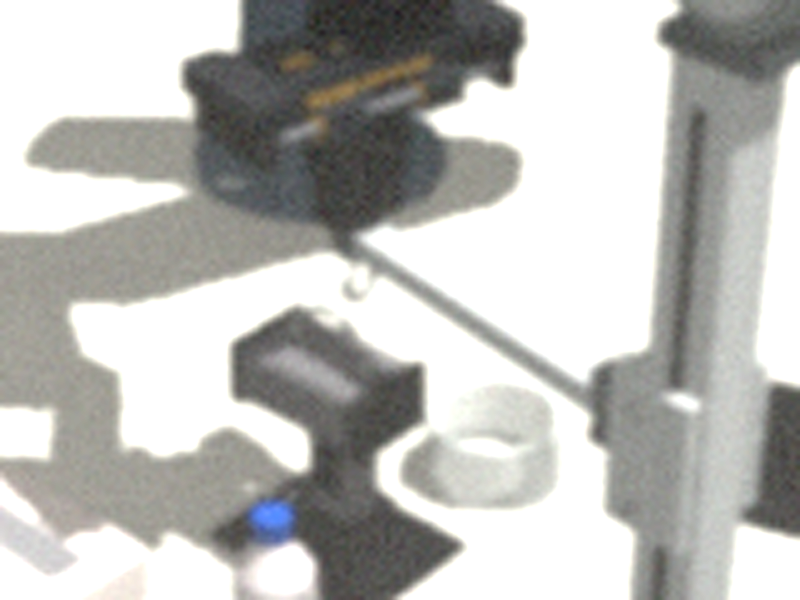

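```bash
cat > armz.py <<'E'
from h import *
def armz(f):
    d=np.load(f'pics/{f}.npy');C=cloud('top',d)
    best=[]
    m=np.zeros(d.shape,bool);m[160:290,215:330]=1
    P=C[m]; pin=np.array([.646,.2235])
    r=P[:,:2]-pin; R=np.hypot(*r.T); a=np.degrees(np.arctan2(r[:,1],r[:,0]))
    s=(R>.05)&(R<.19)&(P[:,2]>.19)&(P[:,2]<.345)&(a<-100)&(a>-160)
    h,e=np.histogram(P[s,2],np.arange(.19,.346,.004)); k=h.argmax(); z0=e[k]+.002
    s2=s&(abs(P[:,2]-z0)<.007)
    l=cv2.fitLine(P[s2,:2].astype(np.float32),cv2.DIST_HUBER,0,.01,.01).ravel()
    print(f,s2.sum(),'z',np.median(P[s2,2]).round(4),P[s2,2].mean().round(4),'ang',np.degrees(np.arctan2(-l[1],-l[0])).round(2),l.round(4))
if __name__=='__main__':
    import sys
    for f in sys.argv[1:]: armz(f)
E
python3 armz.py top0 t4 t5
python3 - <<'E'
from rig import status
o=status.get_obs();print(o['position'],o['ft_force'])
E
```

```text
top0 537 z 0.3142 0.3142 ang -116.61 [0.4479 0.8941 0.5898 0.1172]
t4 260 z 0.3144 0.3142 ang -136.12 [0.7208 0.6931 0.5815 0.1682]
t5 237 z 0.2198 0.2196 ang -136.3 [0.723  0.6908 0.581  0.1661]
[0.48268952 0.07723512 0.40652843] [-5.69117544 -5.55257575  9.5527314 ]
```

>>> step_arm(
  steps=[
    [1,0,0.03,0,0,0,0],
    [1,0,0,0.3,0,0,0],
    [1,0,0,0.26,0,0,0],
    [1,0,0,0.2,0,0,0],
    [1,0,0,0,0,0,0],
    [1,0,0,0,0,0,0],
    [1,0,0,0,0,0,0],
    [1,0,0,0,0,0,0],
    [1,0,0,0,0,0,0],
    [1,0,0,0,0,0,0],
  ],
)

```text
time: 11.5
position: [0.4825, 0.0769, 0.3881]
tool_rot: [0.914, -0.407, 0.001, 0.001]
ft_force: [-4.0, -4.6, 12.0]
grip_width: 0.0315
```

```bash
python3 look.py 6; python3 armz.py t6
```

```text
11.5 [0.48252411 0.07688544 0.3881028 ] [ 9.13505443e-01 -4.06824659e-01  9.81803902e-04  7.34315710e-04] [-3.97712883 -4.60023654 11.96658581] [-0.53245346  0.86563017  0.11316816] 0.031543798116973464
773 [0.764666   0.64442676 0.6306389  0.2100541 ] armtop [0.1973 0.2019 0.2067 0.2349 0.2737]
t6 224 z 0.2021 0.202 ang -136.91 [0.7302 0.6832 0.5801 0.1653]
```

View pics/s6z.png

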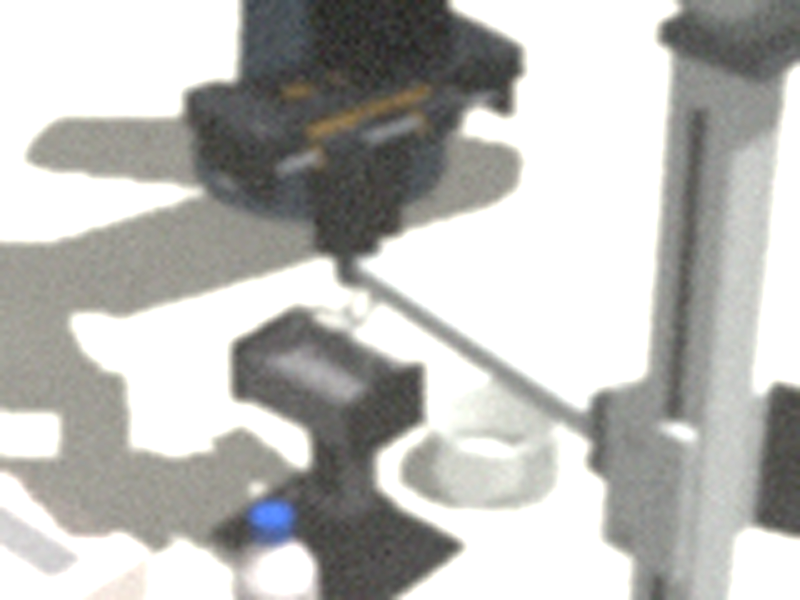

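>>> step_arm(
  steps=[
    [1,0,0.06,0.04,0,0,0],
    [1,0,0,0,0,0,0],
    [1,0.08,0,0,0,0,-0.065],
    [1,0.08,0,0,0,0,-0.065],
    [1,0.08,0,0,0,0,-0.065],
    [1,0.08,0,0,0,0,-0.065],
    [1,0.08,0,0,0,0,-0.065],
    [1,0.08,0,0,0,0,-0.065],
    [1,0,0,0,0,0,0],
    [1,0,0,0,0,0,0],
  ],
)

```text
time: 12.6
position: [0.4908, 0.0675, 0.3877]
tool_rot: [0.924, -0.382, 0.003, -0.001]
ft_force: [-2.4, 0.0, 12.6]
grip_width: 0.0312
```

```bash
cat > st.py <<'E'
from rig import status
import numpy as np
o=status.get_obs();p=o['position'];f=o['ft_force'];q=o['tool_rot']
pin=np.array([.6445,.2265]);b=np.array([.5045,.060])
psi=2*np.arctan2(q[1],q[0]);t=np.array([np.cos(psi),np.sin(psi)]);r=np.array([np.sin(psi),-np.cos(psi)])
print(o['time'],p.round(4),'yaw',np.degrees(psi).round(2),'th',np.degrees(np.arctan2(*(p[:2]-pin)[::-1])).round(2),'R',np.hypot(*(p[:2]-pin)).round(4),'Ft %.2f Fr %.2f Fz %.2f'%(f[:2]@t,f[:2]@r,f[2]),'bail rel bowl: t %.4f r %.4f'%((b-p[:2])@t,(b-p[:2])@r), o['grip_width'].round(4))
E
python3 st.py
```

```text
Traceback (most recent call last):
  File "st.py", line 6, in <module>
    print(o['time'],p.round(4),'yaw',np.degrees(psi).round(2),'th',np.degrees(np.arctan2(*(p[:2]-pin)[::-1])).round(2),'R',np.hypot(*(p[:2]-pin)).round(4),'Ft %.2f Fr %.2f Fz %.2f'%(f[:2]@t,f[:2]@r,f[2]),'bail rel bowl: t %.4f r %.4f'%((b-p[:2])@t,(b-p[:2])@r), o['grip_width'].round(4))
                                                                                                                                                                                                                                                                      ^^^^^^^^^^^^^^^^^^^^^
AttributeError: 'float' object has no attribute 'round'
```

```bash
sed -i "s/o\['grip_width'\].round(4)/round(o['grip_width'],4)/" st.py; python3 st.py
```

```text
12.6 [0.4908 0.0675 0.3877] yaw -44.9 th -134.03 R 0.2211 Ft -1.70 Fr 1.66 Fz 12.57 bail rel bowl: t 0.0150 r -0.0044 0.0312
```

>>> step_arm(
  steps=[
    [1,0.06,0,0,0,0,-0.05],
    [1,0.06,0,0,0,0,-0.05],
    [1,0.06,0,0,0,0,-0.05],
    [1,0.06,0,0,0,0,-0.05],
    [1,0,0,0,0,0,0],
    [1,0,0,0,0,0,0],
    [1,0,0,0,0,0,0],
    [1,0,0,0,0,0,0],
    [1,0,0,0,0,0,0],
    [1,0,0,0,0,0,0],
  ],
)

```text
time: 13.6
position: [0.4952, 0.0634, 0.3878]
tool_rot: [0.929, -0.369, 0.003, -0.001]
ft_force: [-2.1, -0.7, 13.2]
grip_width: 0.0312
```

```bash
python3 st.py; python3 look.py 7; python3 armz.py t7
```

```text
13.6 [0.4952 0.0634 0.3878] yaw -43.3 th -132.47 R 0.2212 Ft -1.07 Fr 1.99 Fz 13.19 bail rel bowl: t 0.0091 r -0.0040 0.0312
13.6 [0.49515559 0.0633597  0.38775936] [ 9.29444541e-01 -3.68949159e-01  2.97038760e-03 -7.34629191e-04] [-2.14230004 -0.71406764 13.18649854] [-0.08020819  0.48697107  0.16926823] 0.0311622835497033
785 [0.7195266  0.69446486 0.6312341  0.20704506] armtop [0.1974 0.2016 0.2056 0.2344 0.2731]
t7 241 z 0.2019 0.2019 ang -133.17 [0.6841 0.7293 0.5848 0.1599]
```

View pics/s7z.png

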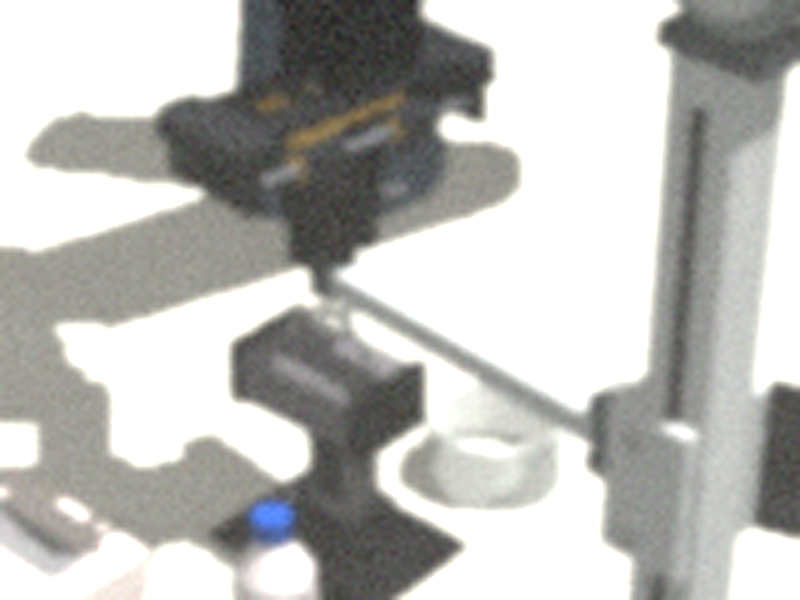

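>>> step_arm(
  steps=[
    [1,0,0,0.07,0,0,0],
    [1,0.05,0,0,0,0,-0.04],
    [1,0.05,0,0,0,0,-0.04],
    [1,0.05,0,0,0,0,-0.04],
    [1,0.05,0,0,0,0,-0.04],
    [1,0.05,0,0,0,0,-0.04],
    [1,0,0,0,0,0,0],
    [1,0,0,0,0,0,0],
    [1,0,0,0,0,0,0],
    [1,0,0,0,0,0,0],
  ],
)

```text
time: 14.7
position: [0.4998, 0.0592, 0.3861]
tool_rot: [0.934, -0.356, 0.003, -0.001]
ft_force: [-1.7, 0.1, 12.9]
grip_width: 0.0316
```

```bash
python3 st.py; python3 look.py 8; python3 armz.py t8
```

```text
14.7 [0.4998 0.0592 0.3861] yaw -41.7 th -130.86 R 0.2212 Ft -1.34 Fr 1.11 Fz 12.91 bail rel bowl: t 0.0030 r -0.0037 0.0316
14.7 [0.49976466 0.05920292 0.38607775] [ 9.34499706e-01 -3.55950025e-01  3.02748244e-03 -8.44673538e-04] [-1.73680885  0.066152   12.91419283] [-0.05489521  0.48339619  0.20648934] 0.03162710256846118
793 [0.7034576  0.7107372  0.6312626  0.20565766] armtop [0.1957 0.1997 0.2038 0.2333 0.2737]
t8 255 z 0.2 0.1998 ang -131.96 [0.6686 0.7436 0.5856 0.1571]
```

View pics/s8z.png

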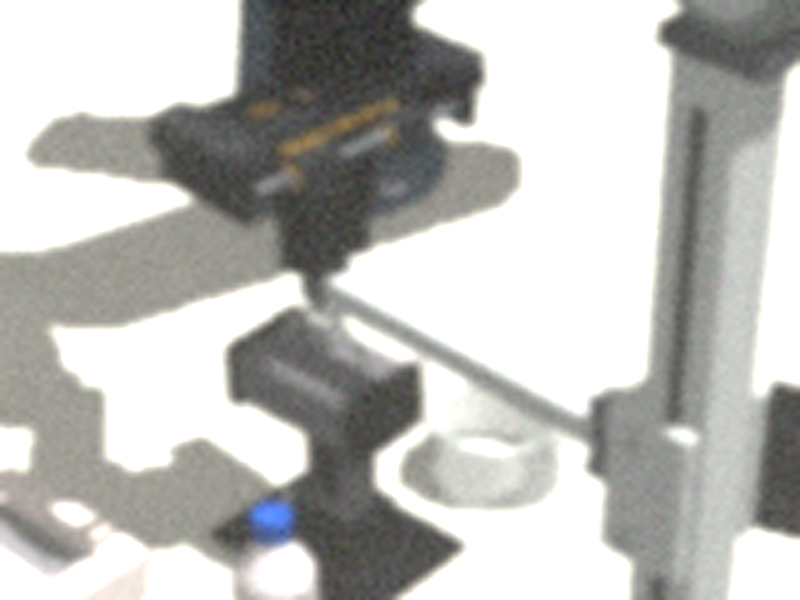

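The scanner's head has shifted a few pixels, so the bail is touching and the scanner is leaning. I'll keep pushing gently.

>>> step_arm(
  steps=[
    [1,0.05,0,0,0,0,-0.04],
    [1,0.05,0,0,0,0,-0.04],
    [1,0.05,0,0,0,0,-0.04],
    [1,0.05,0,0,0,0,-0.04],
    [1,0.04,0,0,0,0,-0.03],
    [1,0,0,0,0,0,0],
    [1,0,0,0,0,0,0],
    [1,0,0,0,0,0,0],
    [1,0,0,0,0,0,0],
    [1,0,0,0,0,0,0],
  ],
)

```text
time: 15.8
position: [0.5043, 0.0554, 0.3861]
tool_rot: [0.939, -0.344, 0.003, -0.001]
ft_force: [-1.8, 0.2, 13.5]
grip_width: 0.0311
```

```bash
python3 st.py
```

```text
15.8 [0.5043 0.0554 0.3861] yaw -40.19 th -129.33 R 0.2212 Ft -1.52 Fr 1.05 Fz 13.48 bail rel bowl: t -0.0028 r -0.0037 0.0311
```

>>> step_arm(
  steps=[
    [1,0.05,0,0,0,0,-0.04],
    [1,0.05,0,0,0,0,-0.04],
    [1,0.04,0,0,0,0,-0.03],
    [1,0,0,0,0,0,0],
    [1,0,0,0,0,0,0],
    [1,0,0,0,0,0,0],
    [1,0,0,0,0,0,0],
    [1,0,0,0,0,0,0],
    [1,0,0,0,0,0,0],
    [1,0,0,0,0,0,0],
  ],
)

```text
time: 16.8
position: [0.5065, 0.0535, 0.3861]
tool_rot: [0.942, -0.337, 0.002, -0.001]
ft_force: [-2.9, 2.7, 14.1]
grip_width: 0.0315
```

```bash
python3 st.py;  python3 look.py 9; python3 - <<'E'
from h import *
C=cloud('scene',np.load('pics/s9.npy'));C0=cloud('scene',np.load('pics/scene0.npy'))
for n,c in(('0',C0),('9',C)):
    p=c.reshape(-1,3); s=(abs(p[:,0]-.505)<.09)&(abs(p[:,1]-.06)<.09)&(p[:,2]>.134)&(p[:,2]<.146);print(n,s.sum(),p[s].mean(0).round(4),p[s].min(0).round(3),p[s].max(0).round(3))
E
```

```text
16.8 [0.5065 0.0535 0.3861] yaw -39.34 th -128.58 R 0.2213 Ft -3.91 Fr -0.23 Fz 14.11 bail rel bowl: t -0.0057 r -0.0037 0.0315
16.8 [0.50649939 0.05351619 0.38608302] [ 0.94164954 -0.33658542  0.00218412 -0.00127876] [-2.88243767  2.65350007 14.11331303] [0.20714603 0.54657828 0.11354089] 0.031524755011210555
807 [0.6736669  0.7390351  0.6390157  0.21214063] armtop [0.1954 0.1996 0.2037 0.2324 0.2721]
0 438 [0.5112 0.0614 0.1406] [0.451 0.002 0.134] [0.562 0.12  0.146]
9 418 [0.5184 0.0567 0.1409] [ 0.457 -0.003  0.134] [0.567 0.115 0.146]
```

View pics/s9z.png

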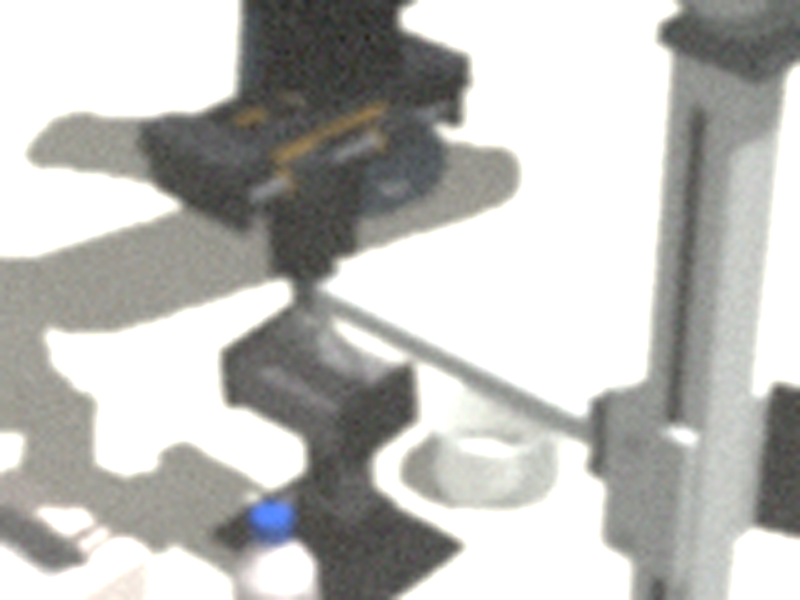

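>>> step_arm(
  steps=[
    [1,0.04,0,0,0,0,-0.03],
    [1,0.04,0,0,0,0,-0.03],
    [1,0,0,0,0,0,0],
    [1,0,0,0,0,0,0],
    [1,0,0,0,0,0,0],
    [1,0,0,0,0,0,0],
    [1,0,0,0,0,0,0],
    [1,0,0,0,0,0,0],
    [1,0,0,0,0,0,0],
    [1,0,0,0,0,0,0],
  ],
)

```text
time: 17.9
position: [0.5077, 0.0525, 0.3861]
tool_rot: [0.943, -0.333, 0.002, -0.001]
ft_force: [-3.2, 3.1, 14.7]
grip_width: 0.0316
```

```bash
python3 st.py
```

```text
17.9 [0.5077 0.0525 0.3861] yaw -38.87 th -128.17 R 0.2213 Ft -4.47 Fr -0.39 Fz 14.73 bail rel bowl: t -0.0072 r -0.0038 0.0316
```

>>> step_arm(
  steps=[
    [1,0.04,0,0,0,0,-0.03],
    [1,0.04,0,0,0,0,-0.03],
    [1,0.04,0,0,0,0,-0.03],
    [1,0,0,0,0,0,0],
    [1,0,0,0,0,0,0],
    [1,0,0,0,0,0,0],
    [1,0,0,0,0,0,0],
    [1,0,0,0,0,0,0],
    [1,0,0,0,0,0,0],
    [1,0,0,0,0,0,0],
  ],
)

```text
time: 18.9
position: [0.5095, 0.0511, 0.3863]
tool_rot: [0.945, -0.327, 0.001, -0.002]
ft_force: [-6.2, 5.2, 18.1]
grip_width: 0.0313
```

```bash
python3 st.py;  python3 look.py 10; python3 armz.py t9 t10;python3 - <<'E'
from h import *
for n in('scene0','s8','s9','s10'):
    p=cloud('scene',np.load(f'pics/{n}.npy')).reshape(-1,3); s=(abs(p[:,0]-.51)<.09)&(abs(p[:,1]-.06)<.09)&(p[:,2]>.134)&(p[:,2]<.146);print(n,s.sum(),p[s].mean(0).round(4),p[s].min(0).round(3),p[s].max(0).round(3))
E
```

```text
18.9 [0.5095 0.0511 0.3863] yaw -38.18 th -127.58 R 0.2213 Ft -8.10 Fr -0.25 Fz 18.06 bail rel bowl: t -0.0095 r -0.0039 0.0313
18.9 [0.50952562 0.05110008 0.38626793] [ 9.44995346e-01 -3.27077960e-01  7.01031829e-04 -1.81995739e-03] [-6.21622859  5.20600912 18.06365502] [0.6763662  0.95914851 0.03301763] 0.03126806859467349
814 [0.66638875 0.7456045  0.6308113  0.20248972] armtop [0.1956 0.1998 0.2039 0.2329 0.2711]
t9 271 z 0.1999 0.1999 ang -128.43 [0.6216 0.7834 0.5864 0.1525]
t10 277 z 0.2002 0.2001 ang -128.52 [0.6228 0.7824 0.5865 0.1503]
scene0 438 [0.5112 0.0614 0.1406] [0.451 0.002 0.134] [0.562 0.12  0.146]
s8 420 [0.5152 0.0602 0.1408] [0.456 0.    0.134] [0.563 0.118 0.146]
s9 418 [0.5184 0.0567 0.1409] [ 0.457 -0.003  0.134] [0.567 0.115 0.146]
s10 418 [0.5188 0.0566 0.1407] [ 0.458 -0.003  0.134] [0.568 0.115 0.146]
```

View pics/s10z.png

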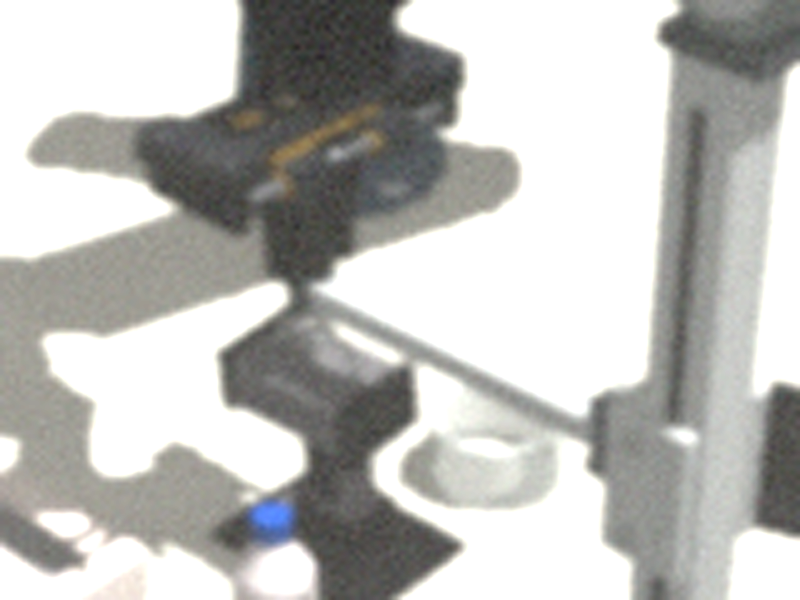

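The push has turned hard (Ft -8 N) with an added upward share, which fits the gate being on its stop. I'll raise the hook so the bar drops into the bowl.

>>> step_arm(
  steps=[
    [1,0,0,-0.08,0,0,0],
    [1,0,0,-0.08,0,0,0],
    [1,0,0,-0.08,0,0,0],
    [1,0,0,-0.08,0,0,0],
    [1,0,0,-0.08,0,0,0],
    [1,0,0,-0.08,0,0,0],
    [1,0,0,0,0,0,0],
    [1,0,0,0,0,0,0],
    [1,0,0,0,0,0,0],
    [1,0,0,0,0,0,0],
  ],
)

```text
time: 20.0
position: [0.5107, 0.0503, 0.3983]
tool_rot: [0.945, -0.326, 0.003, -0.001]
ft_force: [-2.4, 2.2, 13.1]
grip_width: 0.0314
```

```bash
python3 st.py;  python3 look.py 11; python3 armz.py t11;python3 - <<'E'
from h import *
for n in('s10','s11'):
    p=cloud('scene',np.load(f'pics/{n}.npy')).reshape(-1,3); s=(abs(p[:,0]-.51)<.09)&(abs(p[:,1]-.06)<.09)&(p[:,2]>.134)&(p[:,2]<.146);print(n,s.sum(),p[s].mean(0).round(4),p[s].min(0).round(3),p[s].max(0).round(3))
E
```

```text
20.0 [0.5107 0.0503 0.3983] yaw -38.11 th -127.21 R 0.2213 Ft -3.28 Fr -0.28 Fz 13.09 bail rel bowl: t -0.0109 r -0.0038 0.0314
20.0 [0.51069424 0.05025378 0.39826535] [ 0.94520044 -0.32647573  0.00286908 -0.00121981] [-2.41139138  2.24288924 13.08948991] [0.17694644 0.45000598 0.24486533] 0.03139673856943939
824 [0.66186523 0.7496229  0.630643   0.20164368] armtop [0.2056 0.2109 0.2147 0.2407 0.269 ]
t11 283 z 0.2117 0.2118 ang -128.56 [0.6234 0.7819 0.5869 0.1506]
s10 418 [0.5188 0.0566 0.1407] [ 0.458 -0.003  0.134] [0.568 0.115 0.146]
s11 426 [0.5183 0.0566 0.141 ] [ 0.457 -0.003  0.134] [0.568 0.115 0.146]
```

View pics/s11z.png

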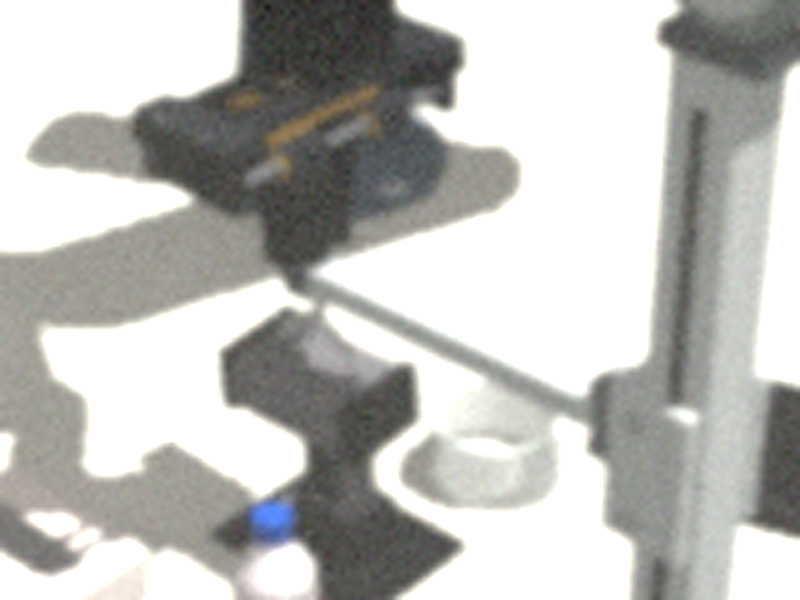

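>>> step_arm(
  steps=[
    [1,0,0,-0.08,0,0,0],
    [1,0,0,-0.08,0,0,0],
    [1,0,0,-0.04,0,0,0],
    [1,0,0,0,0,0,0],
    [1,-0.05,0,0,0,0,0.04],
    [1,-0.05,0,0,0,0,0.04],
    [1,-0.05,0,0,0,0,0.04],
    [1,-0.05,0,0,0,0,0.04],
    [1,0,0,0,0,0,0],
    [1,0,0,0,0,0,0],
  ],
)

```text
time: 21.1
position: [0.5068, 0.0533, 0.4033]
tool_rot: [0.942, -0.337, 0.003, -0.001]
ft_force: [-1.7, 1.6, 13.1]
grip_width: 0.0312
```

```bash
python3 st.py;  python3 look.py 12; python3 armz.py t12;python3 - <<'E'
from h import *
for n in('s11','s12'):
    p=cloud('scene',np.load(f'pics/{n}.npy')).reshape(-1,3); s=(abs(p[:,0]-.51)<.09)&(abs(p[:,1]-.06)<.09)&(p[:,2]>.134)&(p[:,2]<.146);print(n,s.sum(),p[s].mean(0).round(4),p[s].min(0).round(3),p[s].max(0).round(3))
E
```

```text
21.1 [0.5068 0.0533 0.4033] yaw -39.39 th -128.48 R 0.2213 Ft -2.29 Fr -0.15 Fz 13.11 bail rel bowl: t -0.0061 r -0.0037 0.0312
21.1 [0.50682174 0.05328059 0.40329682] [ 0.94150364 -0.33698739  0.00300959 -0.0011589 ] [-1.66869687  1.56897182 13.11228617] [0.17041011 0.49187536 0.269747  ] 0.031217755481510193
814 [0.67344993 0.73923284 0.6301018  0.20250708] armtop [0.2071 0.2162 0.2196 0.243  0.2694]
t12 275 z 0.2169 0.2168 ang -128.7 [0.6253 0.7804 0.5868 0.1524]
s11 426 [0.5183 0.0566 0.141 ] [ 0.457 -0.003  0.134] [0.568 0.115 0.146]
s12 440 [0.517  0.0566 0.1411] [ 0.457 -0.003  0.134] [0.566 0.115 0.146]
```

View pics/s12z.png

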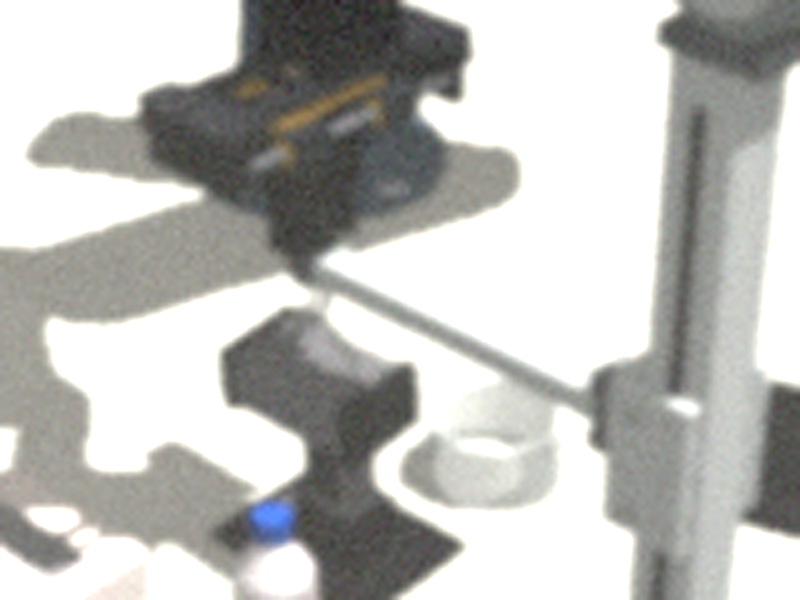

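>>> step_arm(
  steps=[
    [1,-0.05,0,0,0,0,0.04],
    [1,-0.05,0,0,0,0,0.04],
    [1,-0.05,0,0,0,0,0.04],
    [1,-0.05,0,0,0,0,0.04],
    [1,-0.04,0,0,0,0,0.03],
    [1,0,0,0,0,0,0],
    [1,0,0,0,0,0,0],
    [1,0,0,0,0,0,0],
    [1,0,0,0,0,0,0],
    [1,0,0,0,0,0,0],
  ],
)

```text
time: 22.2
position: [0.5023, 0.057, 0.4031]
tool_rot: [0.937, -0.349, 0.003, -0.001]
ft_force: [-1.9, -0.2, 11.7]
grip_width: 0.0313
```

```bash
python3 st.py;  python3 look.py 13; python3 armz.py t13;python3 - <<'E'
from h import *
for n in('scene0','s12','s13'):
    p=cloud('scene',np.load(f'pics/{n}.npy')).reshape(-1,3); s=(abs(p[:,0]-.51)<.09)&(abs(p[:,1]-.06)<.09)&(p[:,2]>.134)&(p[:,2]<.146);print(n,s.sum(),p[s].mean(0).round(4),p[s].min(0).round(3),p[s].max(0).round(3))
s=cv2.imread('pics/s13.png')
cv2.imwrite('pics/s13y.png',cv2.convertScaleAbs(cv2.resize(s[180:225,240:300],(800,600),interpolation=cv2.INTER_CUBIC),alpha=1.5))
E
```

```text
22.2 [0.5023 0.057  0.4031] yaw -40.91 th -129.99 R 0.2212 Ft -1.31 Fr 1.41 Fz 11.66 bail rel bowl: t -0.0003 r -0.0037 0.0313
22.2 [0.50233153 0.05698917 0.40311397] [ 0.93695235 -0.34944226  0.0030489  -0.00105292] [-1.90959264 -0.20552908 11.66351454] [0.04356138 0.34522318 0.22729099] 0.03131208268105792
804 [0.6934023  0.72055066 0.63054985 0.20430057] armtop [0.2067 0.2163 0.2197 0.2432 0.2706]
t13 261 z 0.217 0.2169 ang -131.01 [0.6563 0.7545 0.5859 0.1553]
scene0 438 [0.5112 0.0614 0.1406] [0.451 0.002 0.134] [0.562 0.12  0.146]
s12 440 [0.517  0.0566 0.1411] [ 0.457 -0.003  0.134] [0.566 0.115 0.146]
s13 440 [0.5144 0.0593 0.1409] [ 0.453 -0.     0.134] [0.566 0.118 0.146]
```

View pics/s13y.png

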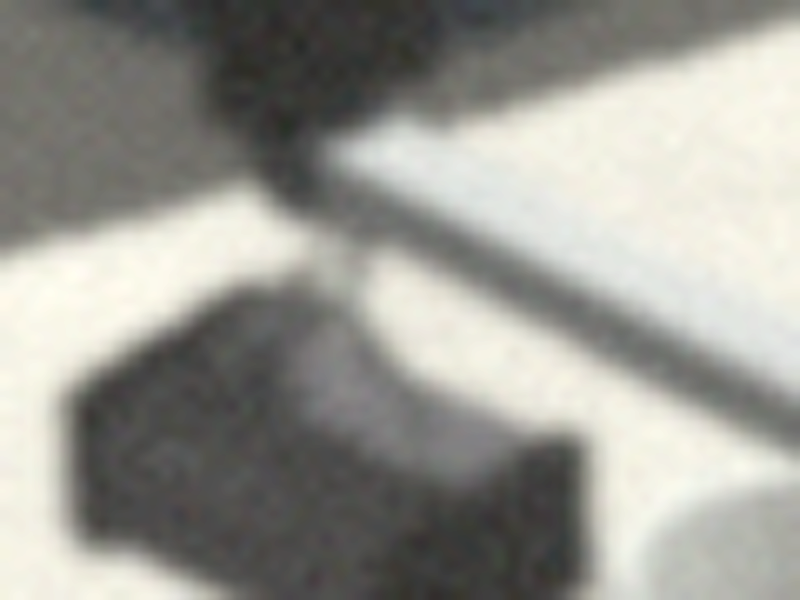

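>>> step_arm(
  steps=[
    [1,0,0,-0.06,0,0,0],
    [1,0,0,-0.06,0,0,0],
    [1,0,0,-0.06,0,0,0],
    [1,0,0,-0.06,0,0,0],
    [1,0,0,0,0,0,0],
    [1,0,0,0,0,0,0],
    [1,0,0,0,0,0,0],
    [1,0,0,0,0,0,0],
    [1,0,0,0,0,0,0],
    [1,0,0,0,0,0,0],
  ],
)

```text
time: 23.3
position: [0.5022, 0.0572, 0.4081]
tool_rot: [0.937, -0.35, 0.002, -0.001]
ft_force: [-0.9, 1.4, 6.2]
grip_width: 0.0308
```

```bash
python3 st.py;  python3 look.py 14; python3 armz.py t14;python3 - <<'E'
from h import *
for n in('scene0','s13','s14'):
    p=cloud('scene',np.load(f'pics/{n}.npy')).reshape(-1,3); s=(abs(p[:,0]-.51)<.09)&(abs(p[:,1]-.06)<.09)&(p[:,2]>.134)&(p[:,2]<.152);print(n,s.sum(),p[s].mean(0).round(4),np.median(p[s],0).round(4))
E
```

```text
23.3 [0.5022 0.0572 0.4081] yaw -40.92 th -130.04 R 0.2212 Ft -1.64 Fr -0.47 Fz 6.16 bail rel bowl: t -0.0001 r -0.0037 0.0308
23.3 [0.50218514 0.05715954 0.40808137] [ 0.93690926 -0.3495631   0.00230589 -0.00116547] [-0.93210503  1.4274494   6.15638368] [0.14125852 0.23028667 0.16340944] 0.030840485097282683
808 [0.69466054 0.7193377  0.6299745  0.20360391] armtop [0.2099 0.2208 0.2238 0.2453 0.2704]
t14 270 z 0.2214 0.2213 ang -130.84 [0.654  0.7565 0.5858 0.1554]
scene0 450 [0.5112 0.0616 0.1408] [0.5118 0.0613 0.1408]
s13 452 [0.5144 0.0597 0.141 ] [0.5139 0.0599 0.1412]
s14 467 [0.5117 0.0619 0.1423] [0.5126 0.0626 0.1427]
```

View pics/s14z.png

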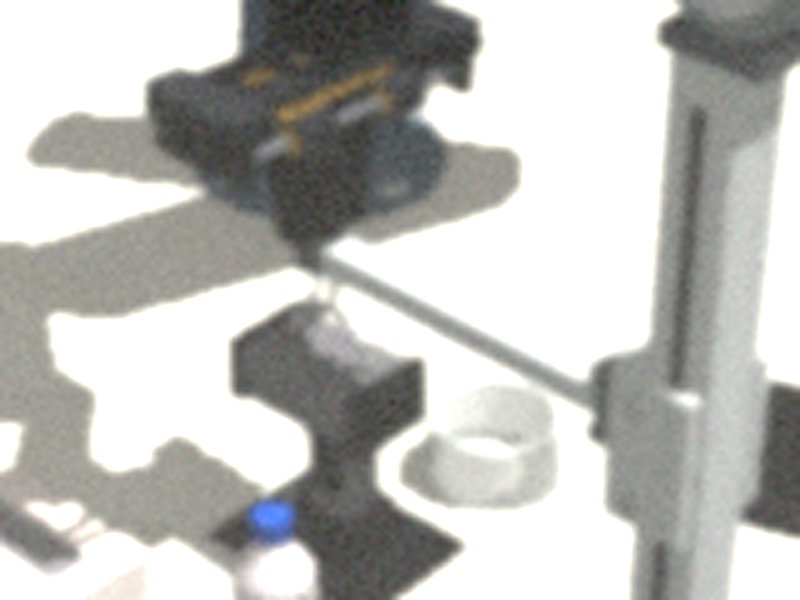

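The Fz drop and the raised, upright scanner show it is hooked. I'll ease it up out of the cup.

>>> step_arm(
  steps=[
    [1,0,0,-0.1,0,0,0],
    [1,0,0,-0.12,0,0,0],
    [1,0,0,-0.12,0,0,0],
    [1,0,0,-0.12,0,0,0],
    [1,0,0,-0.12,0,0,0],
    [1,0,0,-0.12,0,0,0],
    [1,0,0,-0.1,0,0,0],
    [1,0,0,0,0,0,0],
    [1,0,0,0,0,0,0],
    [1,0,0,0,0,0,0],
  ],
)

```text
time: 24.4
position: [0.5016, 0.0576, 0.4271]
tool_rot: [0.937, -0.35, 0.001, -0.001]
ft_force: [2.8, 4.0, 4.3]
grip_width: 0.0314
```

```bash
python3 st.py
```

```text
24.4 [0.5016 0.0576 0.4271] yaw -40.98 th -130.22 R 0.2212 Ft -0.48 Fr -4.89 Fz 4.28 bail rel bowl: t 0.0006 r -0.0037 0.0314
```

>>> step_arm(
  steps=[
    [1,0,0,-0.1,0,0,0],
    [1,0,0,-0.12,0,0,0],
    [1,0,0,-0.12,0,0,0],
    [1,0,0,-0.12,0,0,0],
    [1,0,0,-0.12,0,0,0],
    [1,0,0,-0.12,0,0,0],
    [1,0,0,-0.1,0,0,0],
    [1,0,0,0,0,0,0],
    [1,0,0,0,0,0,0],
    [1,0,0,0,0,0,0],
  ],
)

```text
time: 25.4
position: [0.5016, 0.0577, 0.4467]
tool_rot: [0.937, -0.35, 0.001, -0.001]
ft_force: [3.7, 5.3, 2.8]
grip_width: 0.0313
```

```bash
python3 st.py;  python3 look.py 15; python3 armz.py t15
```

```text
25.4 [0.5016 0.0577 0.4467] yaw -40.99 th -130.25 R 0.2212 Ft -0.67 Fr -6.43 Fz 2.79 bail rel bowl: t 0.0007 r -0.0037 0.0313
25.4 [0.50157551 0.05768982 0.44668402] [ 0.93670891 -0.35010441  0.00108235 -0.0014635 ] [3.70977078 5.2944032  2.79200084] [ 0.59954747 -0.41336839  0.10190321] 0.03130769508695604
776 [0.695863   0.7181745  0.6264079  0.20010088] armtop [0.2388 0.2586 0.2613 0.276  0.2968]
t15 277 z 0.2598 0.2599 ang -131.59 [0.6638 0.7479 0.5858 0.156 ]
```

View pics/s15z.png

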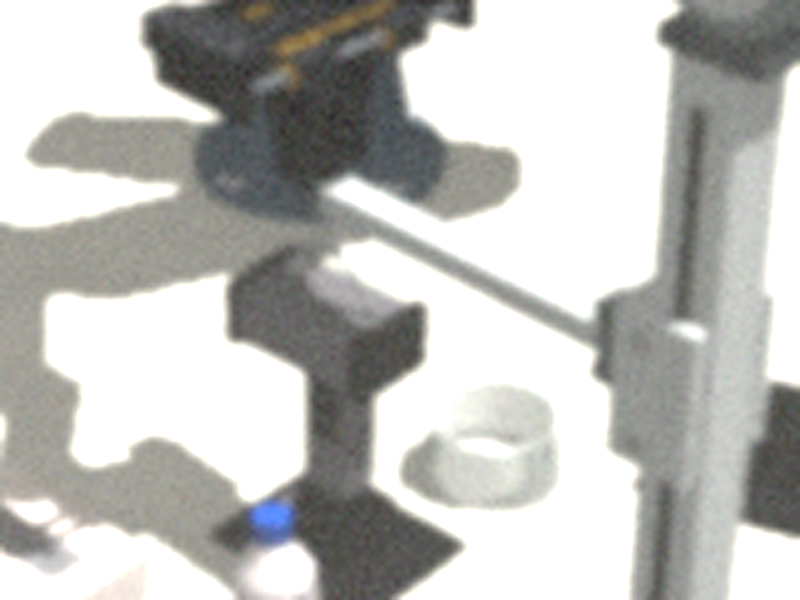

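>>> step_arm(
  steps=[
    [1,0,-0.08,-0.1,0,0,0],
    [1,0,0,-0.15,0,0,0],
    [1,0,0,-0.2,0,0,0],
    [1,0,0,-0.2,0,0,0],
    [1,0,0,-0.2,0,0,0],
    [1,0,0,-0.1,0,0,0],
    [1,0,0,-0.05,0,0,0],
    [1,0,0,0,0,0,0],
    [1,0,0,0,0,0,0],
    [1,0,0,0,0,0,0],
  ],
)

```text
time: 26.5
position: [0.5019, 0.0586, 0.4712]
tool_rot: [0.937, -0.35, -0.0, 0.0]
ft_force: [-1.0, -1.3, -0.8]
grip_width: 0.0317
```

```bash
cat > avg.py <<'E'
from h import *
import sys
n=int(sys.argv[2]);L=[];P=[]
for i in range(n):
    im,d=eyes.camera('top' if i%2 else 'scene')
    if i==0: s=im
    if i==1: np.save(f'pics/t{sys.argv[1]}.npy',d)
    o=status.get_obs();L.append(o['ft_force']);P.append(o['position'])
cv2.imwrite(f'pics/s{sys.argv[1]}z.png',cv2.convertScaleAbs(cv2.resize(s[110:260,180:380,::-1],(800,600),interpolation=cv2.INTER_CUBIC),alpha=2))
L=np.array(L);print('F mean',L.mean(0).round(2),'sd',L.std(0).round(2),'pos',np.mean(P,0).round(4));print(L[:,2].round(2))
E
python3 avg.py 16 14; python3 st.py; python3 armz.py t16
```

```text
F mean [-1.7  -1.96 -0.78] sd [0.61 0.75 0.5 ] pos [0.5019 0.0586 0.4713]
[-0.37 -0.83 -0.76 -0.7  -0.14 -1.38 -1.79 -0.18 -1.11 -1.33 -1.23 -0.4
 -0.34 -0.32]
27.2 [0.5019 0.0586 0.4714] yaw -40.96 th -130.34 R 0.2203 Ft -0.04 Fr 2.99 Fz -0.32 bail rel bowl: t 0.0010 r -0.0027 0.0309
t16 277 z 0.2836 0.2835 ang -132.03 [0.6696 0.7427 0.5866 0.1577]
```

View pics/s16z.png

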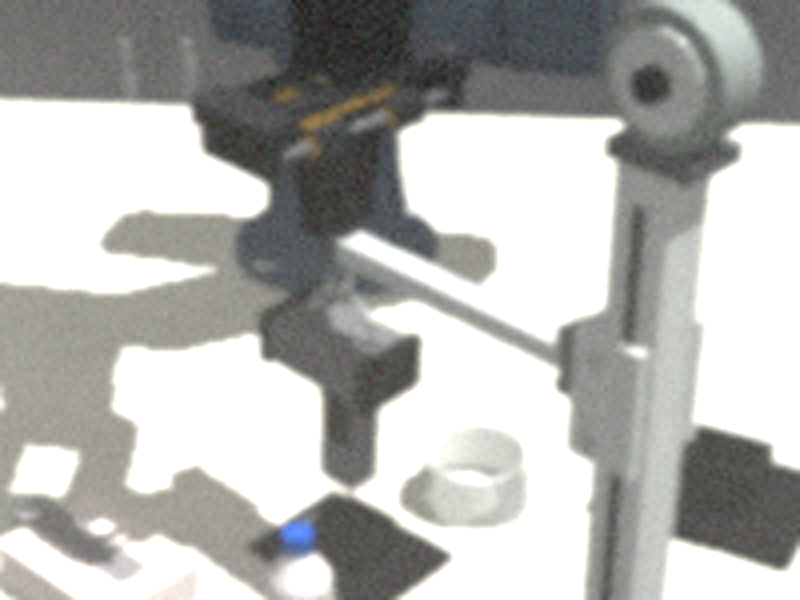

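>>> step_arm(
  steps=[
    [1,0,0.025,0.06,0,0,0],
    [1,0,0,0.06,0,0,0],
    [1,0,0,0.06,0,0,0],
    [1,0,0,0.06,0,0,0],
    [1,0,0,0,0,0,0],
    [1,0,0,0,0,0,0],
    [1,0,0,0,0,0,0],
    [1,0,0,0,0,0,0],
    [1,0,0,0,0,0,0],
    [1,0,0,0,0,0,0],
  ],
)

```text
time: 28.2
position: [0.5018, 0.0583, 0.4656]
tool_rot: [0.937, -0.35, 0.0, -0.0]
ft_force: [0.1, 1.4, -0.0]
grip_width: 0.0315
```

```bash
python3 avg.py 17 24; python3 st.py; python3 armz.py t17
```

```text
F mean [0.58 1.26 0.13] sd [0.59 0.85 0.41] pos [0.5018 0.0583 0.4656]
[-0.02 -0.28  0.49  0.02  0.37  0.27  0.2  -0.08 -0.05  1.11  0.45  0.5
 -0.39 -0.77  0.48 -0.41  0.05  0.46 -0.06  0.24  0.63  0.22  0.13 -0.57]
29.4 [0.5018 0.0583 0.4655] yaw -40.96 th -130.31 R 0.2206 Ft -0.89 Fr -2.74 Fz -0.57 bail rel bowl: t 0.0009 r -0.0031 0.0315
t17 276 z 0.2782 0.2783 ang -130.7 [0.6521 0.7581 0.5867 0.1574]
```

Mean Fz is 0.13 N ±0.1, so this is within about 2 mm of float. I'll lighten the squeeze, then open partly and watch.

>>> step_arm(
  steps=[
    [1,0,0,0,0,0,0],
    [1,0,0,0,0,0,0],
    [1,0,0,0,0,0,0],
    [1,0,0,0,0,0,0],
    [1,0,0,0,0,0,0],
    [1,0,0,0,0,0,0],
    [1,0,0,0,0,0,0],
    [1,0,0,0,0,0,0],
    [1,0,0,0,0,0,0],
    [1,0,0,0,0,0,0],
  ],
  squeeze=3,
)

```text
time: 30.4
position: [0.5017, 0.0582, 0.4655]
tool_rot: [0.937, -0.35, 0.0, 0.0]
ft_force: [1.2, 0.6, 0.4]
grip_width: 0.0332
```

```bash
python3 avg.py 18 12; python3 st.py; python3 armz.py t18
```

```text
F mean [1.08 1.08 0.26] sd [0.44 0.3  0.58] pos [0.5017 0.0582 0.4655]
[ 0.05 -1.03 -0.17 -0.03  1.31  0.07  0.76  0.04  0.28  1.02  0.47  0.37]
31.0 [0.5017 0.0582 0.4655] yaw -40.96 th -130.32 R 0.2207 Ft -0.02 Fr -2.14 Fz 0.37 bail rel bowl: t 0.0010 r -0.0032 0.0335
t18 278 z 0.278 0.278 ang -131.12 [0.6577 0.7533 0.5866 0.1573]
```

>>> step_arm(
  steps=[
    [1,0,0,0,0,0,0],
    [1,0,0,0,0,0,0],
    [1,0,-0.02,-0.06,0,0,0],
    [1,0,0,0,0,0,0],
    [1,0,0,0,0,0,0],
    [1,0,0,0,0,0,0],
    [1,0,0,0,0,0,0],
    [1,0,0,0,0,0,0],
    [1,0,0,0,0,0,0],
    [1,0,0,0,0,0,0],
  ],
  squeeze=15,
)

```text
time: 32.0
position: [0.5018, 0.0585, 0.4669]
tool_rot: [0.937, -0.35, -0.0, 0.0]
ft_force: [-0.6, -1.8, 0.2]
grip_width: 0.0326
```

>>> step_arm(
  steps=[
    [1,0,0,0,0,0,0],
    [1,0,0,0,0,0,0],
    [0.2,0,0,0,0,0,0],
    [0.15,0,0,0,0,0,0],
    [0.1,0,0,0,0,0,0],
    [0,0,0,0,0,0,0],
    [0,0,0,0,0,0,0],
    [0,0,0,0,0,0,0],
    [0,0,0,0,0,0,0],
    [0,0,0,0,0,0,0],
  ],
  squeeze=5,
)

```text
time: 33.0
position: [0.502, 0.0586, 0.467]
tool_rot: [0.937, -0.35, 0.0, -0.0]
ft_force: [-0.1, -0.2, 0.6]
grip_width: 0.0433
```

```bash
python3 avg.py 19 6; python3 st.py; python3 armz.py t19
```

```text
F mean [ 0.15 -0.53  0.31] sd [0.39 0.47 0.23] pos [0.502  0.0586 0.467 ]
[ 0.28  0.39 -0.17  0.34  0.58  0.4 ]
33.3 [0.502  0.0586 0.467 ] yaw -40.96 th -130.33 R 0.2202 Ft -0.19 Fr 0.51 Fz 0.40 bail rel bowl: t 0.0010 r -0.0027 0.0436
t19 281 z 0.2792 0.2794 ang -133.02 [0.6823 0.7311 0.5838 0.1547]
```

View pics/s19z.png

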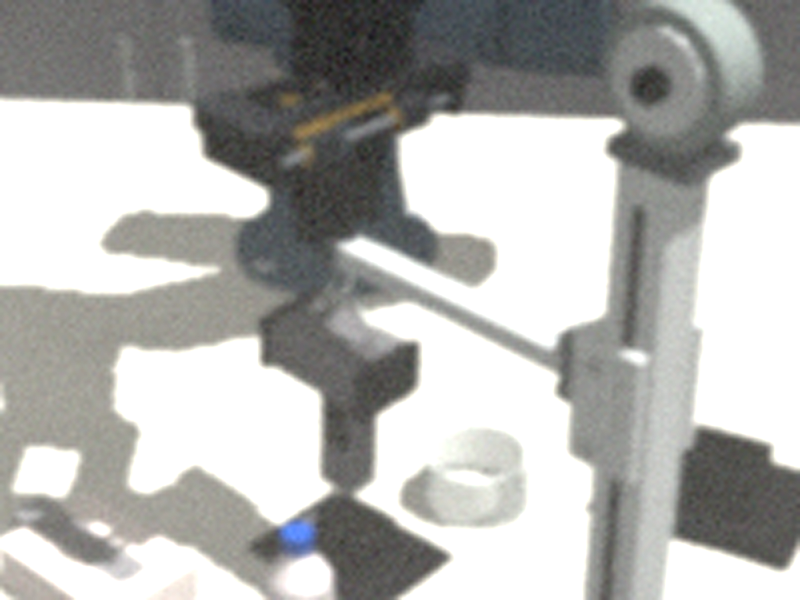

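It holds still. I'll open fully and withdraw straight up.

>>> step_arm(
  steps=[
    [-0.5,0,0,0,0,0,0],
    [-1,0,0,0,0,0,0],
    [-1,0,0,0,0,0,0],
    [-1,0,0,0,0,0,0],
    [-1,0,0,-0.3,0,0,0],
    [-1,0,0,-0.6,0,0,0],
    [-1,0,0,-0.8,0,0,0],
    [-1,0,0,-0.8,0,0,0],
    [-1,0,0,-0.8,0,0,0],
    [-1,0,0,-0.8,0,0,0],
  ],
)

```text
time: 34.3
position: [0.5018, 0.0587, 0.571]
tool_rot: [0.937, -0.35, 0.0, -0.0]
ft_force: [0.0, -0.2, 0.1]
grip_width: 0.0871
```

```bash
python3 avg.py 20 6; python3 st.py; python3 armz.py t20
```

```text
F mean [0.47 0.29 0.23] sd [0.49 0.43 1.06] pos [0.502  0.0587 0.5709]
[ 2.34  0.42 -0.12 -0.79  0.36 -0.82]
34.6 [0.5017 0.0586 0.5684] yaw -40.96 th -130.39 R 0.2204 Ft 0.62 Fr -0.04 Fz -0.82 bail rel bowl: t 0.0012 r -0.0029 0.0871
t20 239 z 0.2795 0.2793 ang -133.78 [0.6918 0.7221 0.5886 0.1613]
```

View pics/s20z.png

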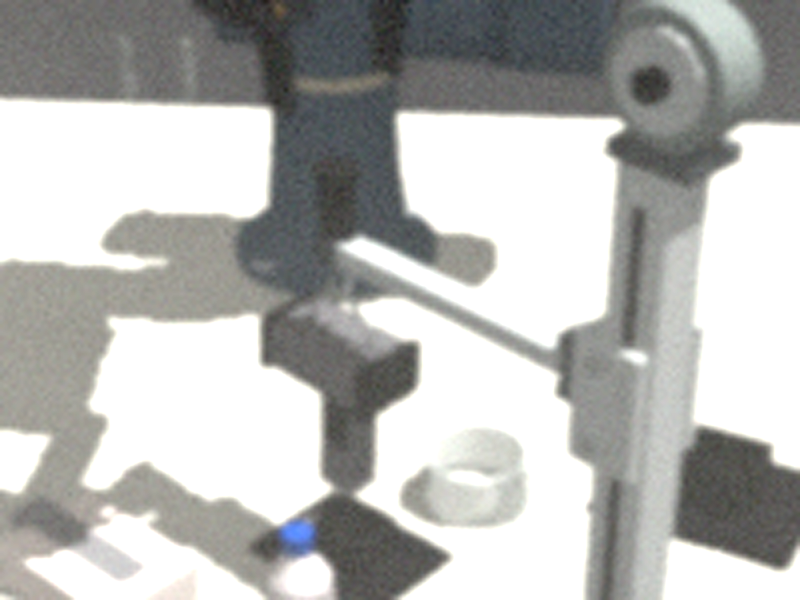

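>>> step_arm(
  steps=[
    [-1,0,0,-0.5,0,0,0],
    [-1,0,0,-0.5,0,0,0],
    [-1,0,0,0,0,0,0],
    [-1,0,0,0,0,0,0],
    [-1,0,0,0,0,0,0],
    [-1,0,0,0,0,0,0],
    [-1,0,0,0,0,0,0],
    [-1,0,0,0,0,0,0],
    [-1,0,0,0,0,0,0],
    [-1,0,0,0,0,0,0],
  ],
)

```text
time: 35.6
position: [0.502, 0.0586, 0.5945]
tool_rot: [0.937, -0.35, 0.0, 0.0]
ft_force: [0.2, 0.2, 0.9]
grip_width: 0.0872
```

>>> step_arm(
  steps=[
    [-1,0,0,0,0,0,0],
    [-1,0,0,0,0,0,0],
    [-1,0,0,0,0,0,0],
    [-1,0,0,0,0,0,0],
    [-1,0,0,0,0,0,0],
    [-1,0,0,0,0,0,0],
    [-1,0,0,0,0,0,0],
    [-1,0,0,0,0,0,0],
    [-1,0,0,0,0,0,0],
    [-1,0,0,0,0,0,0],
  ],
)

```text
time: 36.6
position: [0.502, 0.0586, 0.5945]
tool_rot: [0.937, -0.35, 0.0, -0.0]
ft_force: [-0.1, -0.9, -0.1]
grip_width: 0.0868
```

```bash
python3 - <<'E'
from h import *
v,u=np.mgrid[:420,:560]
for k in range(6):
    im,d=snap('scene',f'e{k}')
    p=cloud('scene',d).reshape(-1,3); s=(abs(p[:,0]-.51)<.09)&(abs(p[:,1]-.06)<.09)&(p[:,2]>.165)&(p[:,2]<.19)
    h=(abs(p[:,0]-.51)<.04)&(abs(p[:,1]-.06)<.04)&(p[:,2]>.05)&(p[:,2]<.08)
    print(round(status.get_obs()['time'],2),s.sum(),p[s].mean(0).round(4),h.sum(),p[h].mean(0).round(4))
im,d=snap('top','tend');C=cloud('top',d);C0=cloud('top',np.load('pics/top0.npy'))
for n,c,z0,z1,r in(('tape',(.4227,.1611),.04,.056,.06),('bottle',(.611,.039),.085,.115,.035),('carton',(.562,-.124),.03,.046,.1)):
    for q in(C0,C):
        q=q.reshape(-1,3);s=(np.hypot(q[:,0]-c[0],q[:,1]-c[1])<r)&(q[:,2]>z0)&(q[:,2]<z1);print(n,s.sum(),np.round(q[s].mean(0),4))
s=cv2.imread('pics/e5.png');cv2.imwrite('pics/e5z.png',cv2.convertScaleAbs(cv2.resize(s[150:240,220:340],(800,600),interpolation=cv2.INTER_CUBIC),alpha=1.8))
E
python3 armz.py tend
```

```text
36.65 279 [0.5277 0.0644 0.1779] 32 [0.5135 0.0652 0.0754]
36.7 273 [0.5267 0.0628 0.1782] 30 [0.5144 0.067  0.0759]
36.75 276 [0.5276 0.0633 0.1778] 32 [0.513  0.0646 0.0755]
36.8 276 [0.5271 0.0638 0.1779] 35 [0.5132 0.0668 0.0762]
36.85 285 [0.5271 0.0638 0.178 ] 34 [0.5136 0.0672 0.0761]
36.9 275 [0.5276 0.0631 0.1783] 28 [0.5132 0.0654 0.0752]
tape 217 [0.4226 0.1615 0.0469]
tape 102 [0.417  0.1827 0.0468]
bottle 52 [0.6143 0.0396 0.1027]
bottle 0 [nan nan nan]
carton 1395 [ 0.562  -0.1239  0.0375]
carton 1130 [ 0.5587 -0.1355  0.0377]
tend 228 z 0.2795 0.2794 ang -134.57 [0.7018 0.7124 0.5923 0.1646]<stdin>:11: RuntimeWarning: Mean of empty slice.
  ret = um.true_divide(
```

View pics/e5z.png

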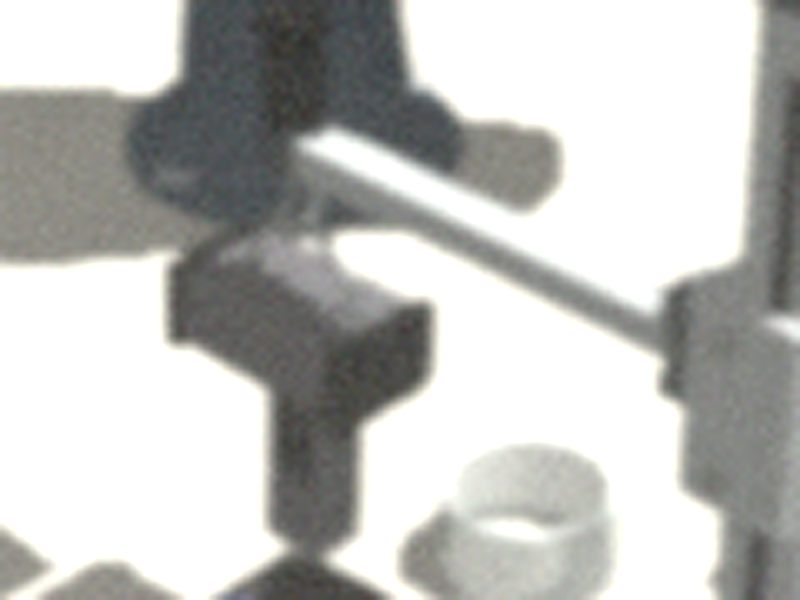

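```bash
python3 - <<'E'
from h import *
C0=cloud('scene',np.load('pics/scene0.npy'));C=cloud('scene',np.load('pics/e5.npy'))
for n,c,z0,z1,r in(('tape',(.4227,.1611),.03,.056,.06),('bottle',(.611,.039),.03,.115,.035),('carton',(.562,-.124),.03,.046,.1)):
    for q in(C0,C):
        q=q.reshape(-1,3);s=(np.hypot(q[:,0]-c[0],q[:,1]-c[1])<r)&(q[:,2]>z0)&(q[:,2]<z1);print(n,s.sum(),np.round(q[s].mean(0),4))
robot.hand_in()
E
```

```text
tape 333 [0.4278 0.1624 0.0425]
tape 340 [0.426  0.1625 0.0423]
bottle 369 [0.6279 0.0433 0.0676]
bottle 370 [0.6278 0.0433 0.0675]
carton 941 [ 0.5685 -0.1197  0.0384]
carton 946 [ 0.569  -0.1192  0.0385]
the job is handed in; nothing more can be done
```

The scanner is hanging on the balancer hook, still and clear above its stand, and the job is handed in. It took about 37 s of the 61 s.

**What I did:**
- I gripped the rubber handle and swung the hook over to the scanner's other side, the side that lets its mouth face the bail.
- I pulled it down beside the scanner and pushed it in under the bail until the push turned hard, at about 8 N.
- I raised the hook so the bar dropped in, brought the scanner upright again, and lifted it out of the cup.
- I let go where the averaged wrist force was near zero, with the lift at about 0.035.

**Last checks:**
- **Hooked:** when I began to lift, the upward pull on the hand fell from 11.7 N to 6.2 N and the scanner came up with it.
- **Still:** the arm's height stayed at 0.279 to 0.280 m from letting go until hand-in. The head moved no more than camera noise over the last pictures.
- **Clear of the stand:** the foot of the handle hangs about 30 mm above the cup's rim, worked out from the arm's height.
- **Bystanders:** the scene camera shows bottle, tape and carton unmoved to within 2 mm. In the last top view the robot hid the bottle and parts of the other two.

**Less certain:**
- The gate was too small to see shut; I infer it from the forces and from the scanner hanging.
- The arm's swing angle, fitted from the top view, read about 3° different after release. Only a short piece of the arm was visible by then. The head's position stayed steady.
- The gripper read about 31 to 32 mm on a grip given as 26 to 29 mm. I found no reason for it, and the hold did not slip noticeably.

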